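Unlock the sticky cash box and hold the key turned

ROBOT

A 7-joint arm with a two-finger parallel gripper is mounted at the origin on the work surface. World frame = base frame: x ahead of the robot, y to its left, z up, the work surface at z = 0. Lengths are in m, angles in rad, forces in N, time in s.
With the tool pointing down it reaches from about 0.35 to 0.9 m from the base axis. Payload 8.1 kg.
Tool frame: the origin (TCP) lies midway between the tips of the shut fingers; the grasp point (between the pads) lies 19 mm behind it (arm.pinch_z is the distance from the TCP to the grasp point, in m); z points along the fingers, y is the direction in which the jaws open and shut (so a half turn about z gives the same grasp; the last joint's range is limited). The gripper opens to 92 mm and grips with 3 to 60 N. Pads are 19 mm wide; open, the fingers measure 130 mm over their backs; the gripper's body (75 mm by 190 mm) begins 47 mm behind the grasp point.
Start: joints at [-1.364, 0.434, 0.025, 1.573, -0.012, 1.134, -0.075], TCP at [0.191, 0.595, 0.227] pointing down, gripper open.
Joint ranges: [-2.62, 2.62], [-0.44, 2.09], [-1.27, 1.32], [0.08, 2.57], [-1.32, 4.46], [0.12, 2], [-2.74, 2.74]. Speed limits (rad/s): [2.22, 2.22, 3.01, 3.01, 3.14, 3.14, 3.14].

INTERFACE

Orientations are given as a rotation vector (axis times angle).
In Python, from cell import arm, eyes gives the robot as it stands.
- The arm moves only by the tool apply_moves, never from a script. Its argument "targets" is one flat list of numbers, 5 for each row, row after row: the closure, from 0 (fully open) to 1 (shut), then the shift along the tool's x, y, z each as a share of 40 cm, from -1 to 1, then the turn about the tool's z as a share of pi/2 rad, from -1 to 1. A call has 1 to 20 rows; each row shifts and turns the commanded pose from where the row before left it, along the tool's axes as they then stand; what a row does not reach is not made up. A row lasts 1/8 s, in which the tool goes at most 62.5 mm and 10.7 degrees, less where a joint would pass 70% of its speed; a pose out of reach is approached as far as the arm can. A call with a number of a shift or a turn outside -1 to 1 is refused whole. A call with a gripper value outside its range is refused whole. The fingers move at their own pace and stop on an object; "grip_force" is the grip in N (left out, the last holds). Time passes only in rows, so rows that do not move let the fingers close. It gives the time, the measured TCP pose, the force and the opening at its end, in the units of the state.
- arm.observe(): the state, without advancing time (a new reading comes with each control period).
- eyes.get_image(name): name is "side" or "top"; returns the picture (420x560x3 uint8, red, green, blue); there is no depth.
- eyes.camera_params(name): a dict with "camera_matrix" (3x3 intrinsics, pixels), "distortion" ([k1, k2, p1, p2, k3] as OpenCV has them; the pictures are not rectified), "xyz" and "attitude" of the camera in the world. Camera axes: x right, y down, z forward; pixel columns grow to the right and rows downward; lengths in m; the calibration is good to about 2 mm. A picture is of the moment at which its call begins. camera_params takes no time and is no camera call.
- arm.sign_off(): hands the job in, once; it reports no verdict.
The state is a dict: "clock": time; "joints": joint angles; "dq": joint speeds; "joint_efforts": joint torques, N m; "position": TCP position; "ee_rot": TCP orientation; "force": force on the tool from outside, world axes, zero at the start; "ft_torque": the same for the moment, N m; "width": opening from 0.0 (shut) to 1.0 (fully open).
Only numpy, scipy, OpenCV 4.12 (cv2) and the standard library are available. Lean on these libraries where they do the work, as an engineer would, in place of code of your own. Each camera call takes 0.05 s, during which the arm holds its last target.

TASK

Slide the cash box snugly into its corner bracket, square against both sides, so that it cannot shift. Then take the round-headed key from the rack, work it fully home in the lock in the lid past the sticky pins, turn it a quarter turn clockwise and finish still gripping the key and holding it turned, because the latch is sprung and I want to lift the lid. Leave the other keys and everything else on the counter where they are.

Things in the scene. Friction and masses are not known exactly. Their poses are not given: they have to be found in the camera images.
- cash_box: Grey sheet-steel cash box, loose on the counter, about 0.9 kg; it takes about 4 to 7 N to slide. 140 mm along its x, 180 mm along its y, 75 mm high. Origin: centre of its underside; z up. A thin carrying handle lies folded flat on the lid, 30 mm behind (+x) the centre, along y, up to 9 mm above the lid
- box_corner (a point): the lower edge corner of the cash box at its +x, -y side (70 mm along its x, -90 mm along its y from the origin), the one that goes into the inside corner of the bracket
- keyway (a point): centre of the lock's mouth, on top of its steel face (32 x 32 mm, 6 mm above the lid, 81 mm above the counter), 35 mm in front (-x) of the lid's middle. Axes as the box. The keyway at rest is a slot 12.5 mm long along the box's y, 5.5 mm wide along its x, under a 3 mm deep mouth bevelled at 45 degrees to 18.5 x 11.5 mm. The key goes straight down, 28 mm deep
- pins (a point): point inside the lock 14.5 mm below the keyway: two pairs of sprung pins, stiff with old grease, squeeze the blade's edges; they resist at about 12 and 6 mm before the key is home, 8 to 15 N each time if pressed slowly, up to 25 N if quickly: work past them in short strokes with a little rocking. The key turns only when home (shoulder within 2 mm of the lock face); once turned it cannot come out
- lock_plug (a joint): turn of the lock plug: 0 at rest, grows clockwise seen from above, hard stop at 1.57 (a quarter turn). A spring returns it (0.01 N m at rest, 0.05 N m at the stop). The blade has about 0.17 rad of play in the plug, so the key must turn that much farther than the plug
- bracket: low steel corner bracket screwed to the counter, two upright flanges 35 mm high, 4 mm thick. Origin: the inside corner at counter height. One flange runs 170 mm along its +y, the other 110 mm along its -x; the box belongs at the -x, +y side, axes parallel to the bracket's, its +x face and its -y face against the flanges. The flanges' feet lie outside
- key_rack: beech block fixed to the counter, 44 mm (x) x 176 mm (y) x 34 mm high, with three slots along its y, 60 mm apart, each with one key standing in it, blade down. Origin: centre of its underside
- box_key: the box's key, with the round grey head, standing blade down in the rack, shoulder on its top. Origin: tip of the steel blade; z up to the head, y across the flat of blade and head, x through their thickness. Blade 28 mm long, 10 wide, 3.5 thick, with a V point 7 mm long and a 3.8 mm thin neck in the last 8 mm under the shoulder. Same either way round. 35 g
- key_head (a point): centre of the round key's head, 52 mm above the blade's tip and 24 mm above the shoulder's underside. The head is a disc 32 mm across (in the key's y, z) and 9 mm thick (along x), to be gripped across its thickness. The shoulder is a disc 16 mm across, 5 mm thick, under it
- square_key: another key in the rack, like it but with a square grey head (30 x 30 mm); to be left. Origin and axes as the round key's
- bar_key: another key in the rack with a narrow upright grey head (18 mm wide, 40 mm tall); to be left. Origin and axes as the round key's
- call_bell: brass call bell on the counter, 80 mm across, 54 mm high; origin under its centre
- till_roll: white till roll standing on end, 60 mm across, 57 mm high; origin under its centre
- card_terminal: black card terminal lying flat, 165 x 78 x 34 mm, long along its x; origin under its centre
- pen: blue pen lying along its x, 136 mm long, 12 mm high; origin underneath it near its middle
There are look-alikes about, which are no part of the job. Of the things that look like the cash_box, the middle-sized one is meant.

How it is judged:
On the way, in this order (a step that is already met when the one before it is completed fails the run):
1. the cash box is home in its bracket: its corner within 5 mm of both flanges and square to them within 2 degrees, with the lock not turned (x of box_corner in the frame of bracket above -0.005 m and y of box_corner in the frame of bracket below 0.005 m and angle between the x axis of cash_box and the x axis of bracket, either way round below 0.035 rad and linear speed of cash_box below 0.01 m/s and value of joint lock_plug below 0.3 rad), for 0.2 s.
2. the round-headed key is fully home in the lock, not yet turned (z of box_key in the frame of keyway below -0.0255 m and horizontal distance between box_key and keyway below 0.004 m and value of joint lock_plug below 0.3 rad), for 0.1 s.
At the end, for the whole second after the job is handed in: The fingers still grip the round-headed key, upright and home in the lock (shoulder within 3.5 mm of the lock face), holding the plug turned at least 1.3 rad (75 degrees), while the box stands still in its bracket, within 5 mm of both flanges and square within 2 degrees (value of joint lock_plug above 1.3 rad and contact force between the fingers and box_key above 1 N and z of box_key in the frame of keyway below -0.0245 m and horizontal distance between box_key and keyway below 0.004 m and angle between box_key's own z axis and vertical below 0.12 rad and x of box_corner in the frame of bracket above -0.005 m and y of box_corner in the frame of bracket below 0.005 m and angle between the x axis of cash_box and the x axis of bracket, either way round below 0.035 rad and angle between cash_box's own z axis and vertical below 0.03 rad and linear speed of cash_box below 0.01 m/s); the arm keeps its last pose, push and grip.
It fails at once if the box is tipped (angle between cash_box's own z axis and vertical above 0.2 rad).
It fails at once if another key is pulled out or displaced (distance of any of square_key, bar_key from where it was at the start of the episode above 0.012 m).
It fails at once if something else on the counter is moved more than 25 mm (distance of any of call_bell, till_roll, card_terminal, pen from where it was at the start of the episode above 0.025 m).
It also fails if it takes over 64 s, if anything falls off the work surface, if the arm or the gripper's body presses on something with over 40 N, if the wrist force passes 120 N, or if a joint passes its speed limit or range.

## Working session

There is one attempt and no reset: what is moved stays moved. The work goes in short steps, Python scripts to look and compute and a tool call to move; the robot and the scene stay as the last step left them, time stands still between calls to the robot, and variables do not carry over. Pictures are saved under pics/ and viewed, and the job is handed in when it is done.

Besides the shell and the picture viewer there is one more tool, called after "Request:" as a command line: name --argument value ..., lists and objects as JSON in quotes. apply_moves: Moves the arm, as the interface text tells. Its arguments: {"type":"object","properties":{"targets":{"type":"array"},"grip_force":{"type":"number"}},"required":["targets"]}

```bash
mkdir -p pics; ls; python3 - <<'E'
from cell import arm, eyes
import cv2
print(arm.observe())
for n in("side","top"):
    print(n,eyes.camera_params(n))
    cv2.imwrite(f"pics/{n}0.png",eyes.get_image(n)[:,:,::-1])
E
```

```text
pics
{'clock': 0.0, 'joints': array([-1.36363271,  0.4352029 ,  0.02500601,  1.57410124, -0.01158739,
        1.13399892, -0.07512665]), 'dq': array([-0.00014146,  0.00029268, -0.00286511,  0.00018973, -0.00086371,
       -0.00138451,  0.00320169]), 'joint_efforts': array([-1.10776659e-04, -6.67859674e+01,  9.85166989e-01, -3.14465618e+01,
       -6.04254333e-02,  4.30703082e-02,  1.75235623e-04]), 'position': array([0.19044178, 0.59474015, 0.22595623]), 'ee_rot': array([-4.84808765e-01, -3.10388249e+00,  2.45639971e-03]), 'force': array([-0.41981332,  0.67222095,  0.66417917]), 'ft_torque': array([ 0.01255334, -0.01304349,  0.00958568]), 'width': 0.9943994194984318}
side {'camera_matrix': array([[491.50857514,   0.        , 281.25756732],
       [  0.        , 491.50857514, 207.84206778],
       [  0.        ,   0.        ,   1.        ]]), 'distortion': array([0.04282735, 0.        , 0.        , 0.        , 0.        ]), 'xyz': array([0.3881181 , 0.90710159, 0.78628829]), 'attitude': array([-0.19745101,  2.76294478, -1.36798431])}
top {'camera_matrix': array([[506.45709332,   0.        , 284.78975743],
       [  0.        , 506.45709332, 210.41871393],
       [  0.        ,   0.        ,   1.        ]]), 'distortion': array([-0.03106892,  0.        ,  0.        ,  0.        ,  0.        ]), 'xyz': array([ 0.31858268, -0.01479776,  1.22199981]), 'attitude': array([-2.1457083 ,  2.14894223, -0.19230781])}
```

View pics/side0.png

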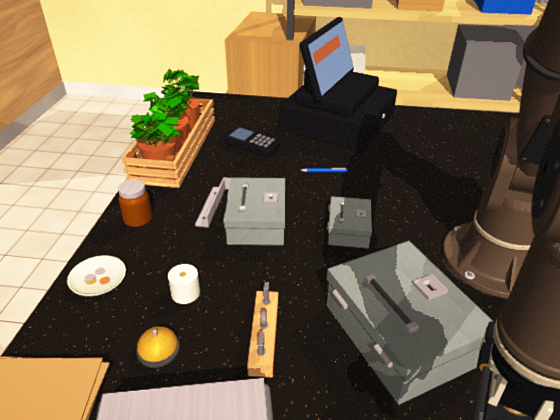

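View pics/top0.png

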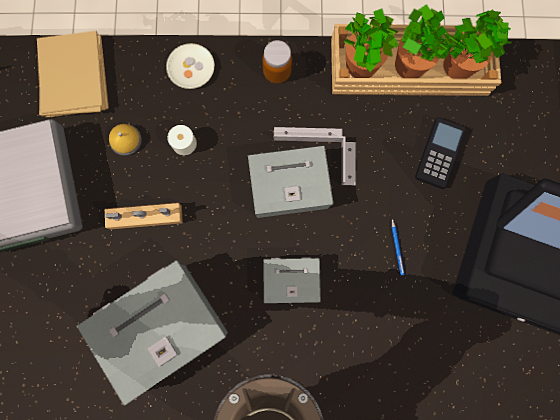

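The middle box, at top (291,180), sits next to the bracket. The look-alikes are the large one at top (150,335) and the small one at (292,281). Next I'll take close crops.

```bash
cat > h.py <<'E'
import numpy as np, cv2
from cell import arm, eyes
from scipy.spatial.transform import Rotation as R
P={n:eyes.camera_params(n) for n in("side","top")}
def proj(n,p):
    p=np.atleast_2d(np.asarray(p,float)); c=P[n]; Rm=R.from_rotvec(c["attitude"]).as_matrix()
    r=cv2.Rodrigues(Rm.T)[0]; t=-Rm.T@c["xyz"]
    return cv2.projectPoints(p,r,t,c["camera_matrix"],c["distortion"])[0][:,0]
def back(n,uv,z):
    c=P[n]; uv=np.atleast_2d(np.asarray(uv,float))[:,None]
    q=cv2.undistortPoints(uv,c["camera_matrix"],c["distortion"])[:,0]
    d=np.c_[q,np.ones(len(q))]@R.from_rotvec(c["attitude"]).as_matrix().T
    return c["xyz"]+d*((z-c["xyz"][2])/d[:,2:3])
def crop(img,u0,v0,w,h,s,name):
    o=cv2.resize(img[v0:v0+h,u0:u0+w],None,fx=s,fy=s,interpolation=cv2.INTER_CUBIC)
    cv2.imwrite(name,o[:,:,::-1])
def tri(uvs,uvt):
    def ray(n,uv):
        a=back(n,uv,0)[0]; return P[n]["xyz"],(a-P[n]["xyz"])/np.linalg.norm(a-P[n]["xyz"])
    a,d=ray("side",uvs); b,e=ray("top",uvt)
    s=np.linalg.lstsq(np.c_[d,-e],b-a,rcond=None)[0]
    return (a+s[0]*d+b+s[1]*e)/2, np.linalg.norm(a+s[0]*d-b-s[1]*e)
E
python3 - <<'E'
from h import *
t=cv2.imread("pics/top0.png")[:,:,::-1];s=cv2.imread("pics/side0.png")[:,:,::-1]
crop(t,240,120,130,100,6,"pics/c1.png")
crop(t,95,190,100,50,8,"pics/c2.png")
crop(s,190,165,110,90,6,"pics/c3.png")
crop(s,235,270,60,110,5,"pics/c4.png")
print(proj("top",[[0.19,0.595,0.227],[0,0,0]]),proj("side",[[0.19,0.595,0.227],[0,0,0]]))
E
```

```text
[[-44.80241336 359.71407332]
 [268.49207577 431.86154984]] [[488.04634112 451.61496717]
 [496.95265377 257.80798695]]
```

View pics/c1.png

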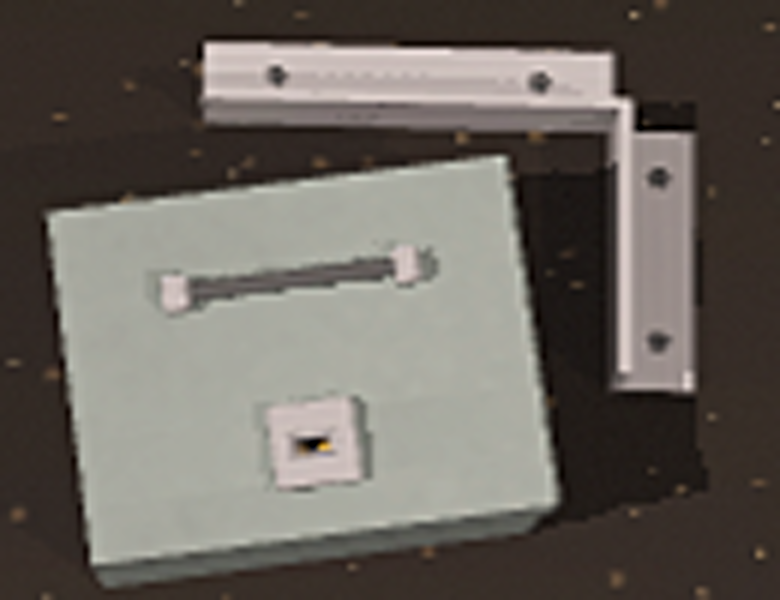

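View pics/c2.png

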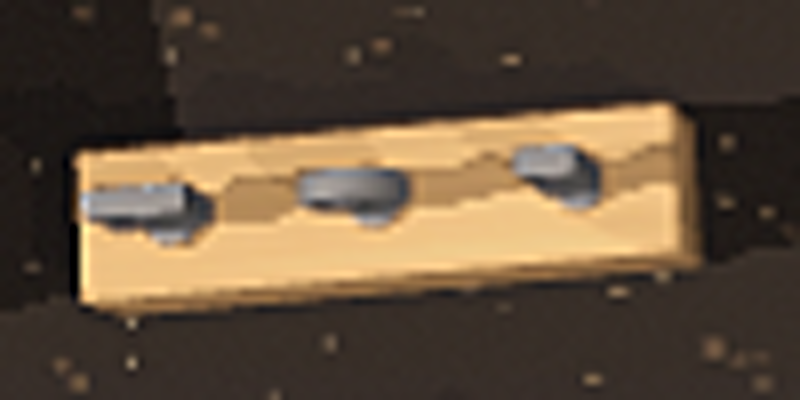

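View pics/c3.png

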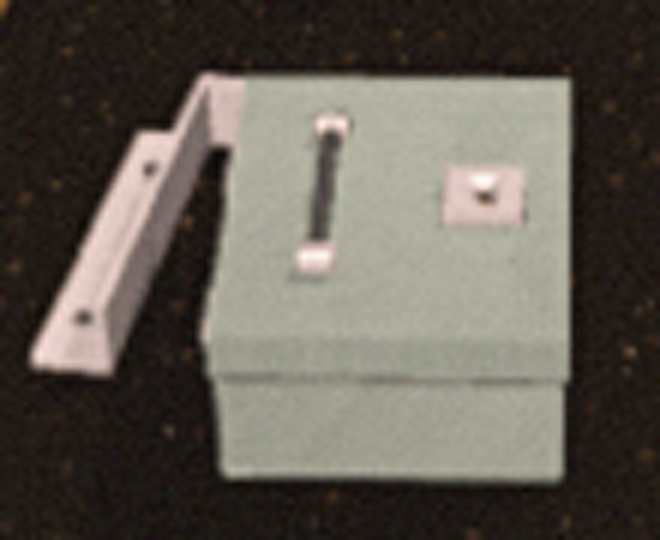

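View pics/c4.png

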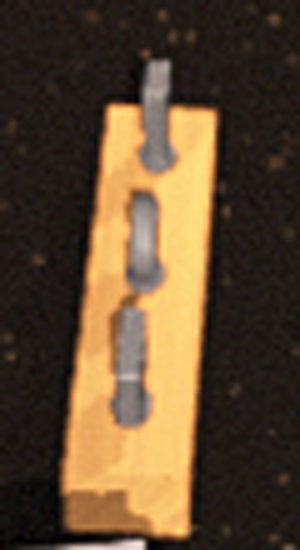

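```bash
python3 - <<'E'
from h import *
from scipy.optimize import least_squares
def px(p,u0,v0,s): return (np.array(p,float)+.5)/s-.5+[u0,v0]
T=lambda p:px(p,240,120,6)
lid=T([[47,213],[508,157],[558,505],[93,565]])
w=back("top",lid,.075); print("lid",w[:,:2].round(4)); print([np.linalg.norm(w[i]-w[(i+1)%4]).round(4) for i in range(4)])
def fit(local,obs):
    # obs list (cam,uv)
    def f(q):
        c,s=np.cos(q[2]),np.sin(q[2]); r=[]
        for (lx,ly,lz),(n,uv) in zip(local,obs):
            r+=list(proj(n,[q[0]+c*lx-s*ly,q[1]+s*lx+c*ly,lz])[0]-uv)
        return r
    o=least_squares(f,[.5,0,0]); print(o.x.round(4),np.array(o.fun).round(1)); return o.x
S=lambda p:px(p,190,165,6)
ll=[(.07,.09,.075),(.07,-.09,.075),(-.07,-.09,.075),(-.07,.09,.075)]
print("box top");fit(ll,[("top",u) for u in lid])
sl=[(-.07,-.09,.075),(-.07,.09,.075),(.07,.09,.075),(-.07,.09,0)]
so=S([[570,78],[570,340],[208,340],[562,482]])
print("box side");fit(sl,[("side",u) for u in so])
print("lock");print(back("top",T([[311,443]]),.081))
# bracket: 
bl=[(.004,.170,.035),(0,.170,.0),(-.110,0,.035),(-.110,-.004,.035),(.004,-.004,.035)]
bo=T([[204,103],[204,124],[612,390],[633,375],[633,98]])
for z,p in [(.035,[204,98]),(0,[204,124]),(.035,[612,105]),(.035,[614,390]),(.035,[633,98]),(0,[612,132])]:
    print(z,p,back("top",T([p]),z)[0,:2].round(4))
for z,p in [(.035,[207,75]),(.035,[243,80]),(.035,[95,308])]: print("s",z,p,back("side",S([p]),z)[0,:2].round(4))
# rack top corners
K=lambda p:px(p,95,190,8)
k=K([[78,155],[672,102],[690,252],[85,303]])
w=back("top",k,.034);print("rack",w[:,:2].round(4),[np.linalg.norm(w[i]-w[(i+1)%4]).round(4) for i in range(4)])
rl=[(.022,.088,.034),(.022,-.088,.034),(-.022,-.088,.034),(-.022,.088,.034)]
r=fit(rl,[("top",u) for u in k])
K2=lambda p:px(p,235,270,5)
k2=K2([[107,105],[217,110],[190,535-15],[66,493]])
r2=fit([rl[1],rl[2],rl[0]],[("side",k2[0]),("side",k2[1]),("side",k2[3])])
h=tri(K2([[143,230]])[0],K([[355,190]])[0]);print("head",h)
for q in (r,r2):
  print(proj("top",[q[0],q[1],.039]),proj("top",[q[0],q[1],.074]),proj("side",[q[0],q[1],.058]))
print(K([[355,175]]),K2([[143,230]]))
E
```

```text
lid [[ 0.6335  0.0493]
 [ 0.6565 -0.1306]
 [ 0.5183 -0.1477]
 [ 0.4951  0.0305]]
[np.float64(0.1814), np.float64(0.1392), np.float64(0.1797), np.float64(0.1397)]
box top
[ 0.5759 -0.0496  0.1287] [ 0.3 -0.1 -0.3 -0.1  0.1  0.1 -0.1  0.1]
box side
[ 0.5763 -0.0476  0.1362] [-0.3 -0.  -0.  -0.1 -0.5 -0.6  0.9  0.6]
lock
[[ 0.54134163 -0.05271642  0.081     ]]
0.035 [204, 98] [ 0.6927 -0.0116]
0 [204, 124] [ 0.6925 -0.0115]
0.035 [612, 105] [ 0.6904 -0.1774]
0.035 [614, 390] [ 0.572  -0.1756]
0.035 [633, 98] [ 0.6933 -0.186 ]
0 [612, 132] [ 0.6896 -0.1819]
s 0.035 [207, 75] [ 0.6897 -0.1827]
s 0.035 [243, 80] [ 0.6726 -0.1812]
s 0.035 [95, 308] [ 0.6958 -0.0084]
rack [[0.5129 0.3895]
 [0.5289 0.2141]
 [0.4839 0.2074]
 [0.4687 0.3851]] [np.float64(0.1762), np.float64(0.0455), np.float64(0.1784), np.float64(0.0444)]
[0.4986 0.299  0.0903] [ 0.4  0.1  0.3  0.2 -0.8 -0.3  0.2 -0. ]
[0.4975 0.3058 0.0981] [ 0.1  1.5 -0.5  1.2  0.3 -2. ]
head (array([0.4990115 , 0.30020873, 0.05908588]), np.float64(0.0009571094521461045))
[[141.68852689 214.59421763]] [[137.7260625  212.29283463]] [[263.78321588 315.57488563]]
[[138.79525743 215.06269844]] [[134.74646129 212.77487873]] [[263.77228995 318.43116492]]
[[138.9375 211.4375]] [[263.2 315.6]]
```

Rack, head height (0.059 m, expected 0.058) and box sizes all agree with the description. The keys, left to right in the top view, are square (112,215), round (139,212) and bar (164,210). The middle one has the rounded head outline, so that is the one I want. The box goes to about (0.621,-0.091) at yaw -0.016.

```bash
cat >> h.py <<'E'
def yaw(o=None):
    o=o or arm.observe(); m=R.from_rotvec(o["ee_rot"]).as_matrix(); return np.arctan2(m[1,1],m[0,1])
def plan(x,y,z,th=None):
    o=arm.observe(); t0=yaw(o); th=t0 if th is None else th
    m=R.from_rotvec(o["ee_rot"]).as_matrix()
    d=np.array([x,y,z])-o["position"]; 
    xt=np.array([-np.sin(th),np.cos(th)]); yt=np.array([np.cos(th),np.sin(th)])
    turn=-(th-t0); turn=(turn+np.pi)%(2*np.pi)-np.pi
    print("pos",o["position"].round(4),"yaw",round(t0,4),"tiltz",m[:,2].round(4),"F",o["force"].round(1),"w",round(o["width"],3),"t",o["clock"])
    print("turn share",round(turn/(np.pi/2),4),"shift shares x,y,z",round(d[:2]@xt/.4,4),round(d[:2]@yt/.4,4),round(-d[2]/.4,4))
E
python3 - <<'E'
from h import *
print(back("top",[[264,258],[320,258],[320,304]],.05)[:,:2])
plan(.455,-.052,.227,np.pi/2-.0155)
print(arm.pinch_z, yaw()-np.arctan2(.595,.19))
E
```

```text
[[ 0.39555416  0.01034044]
 [ 0.39531303 -0.11912857]
 [ 0.29047768 -0.11771459]]
pos [0.1905 0.5948 0.226 ] yaw 1.2609 tiltz [-3.0e-04 -1.3e-03 -1.0e+00] F [-1.  -0.2 -1.2] w 0.996 t 0.1
turn share -0.1874 shift shares x,y,z -0.6863 -1.6066 -0.0024
0.0188 -0.0008157723538497752
```

Request:
apply_moves --targets '[0,0,0,0,-0.0937,0,0,0,0,-0.0937,0,-0.057,-0.134,0,0,0,-0.057,-0.134,0,0,0,-0.057,-0.134,0,0,0,-0.057,-0.134,0,0,0,-0.057,-0.134,0,0,0,-0.057,-0.134,0,0,0,-0.057,-0.134,0,0,0,-0.057,-0.134,0,0,0,-0.057,-0.134,0,0,0,-0.057,-0.134,0,0,0,-0.057,-0.134,0,0,0,-0.057,-0.134,0,0,0,0,0,0,0]'

```text
clock: 1.98
position: [0.4549, -0.0567, 0.2267]
ee_rot: [0.036, 3.141, -0.003]
force: [-0.1, 1.4, -0.5]
width: 0.999
```

```bash
python3 - <<'E'
from h import *
plan(.455,-.052,.032,np.pi/2-.0155)
print(arm.observe()["joints"].round(3))
crop(eyes.get_image("top"),200,110,180,150,4,"pics/t1.png")
plan(.455,-.052,.032,np.pi/2-.0155)
E
```

```text
pos [ 0.4549 -0.0567  0.2267] yaw 1.5482 tiltz [ 6.0e-04 -1.9e-03 -1.0e+00] F [-0.1  1.4 -0.5] w 0.999 t 1.975
turn share -0.0045 shift shares x,y,z -0.0001 0.0116 0.4869
[-0.38   0.158  0.447  1.988 -0.078  1.011  1.652]
pos [ 0.4542 -0.0541  0.2265] yaw 1.5509 tiltz [-6.e-04 -6.e-04 -1.e+00] F [-0.4  0.9 -0.6] w 0.999 t 2.025
turn share -0.0028 shift shares x,y,z -0.002 0.0052 0.4861
```

View pics/t1.png

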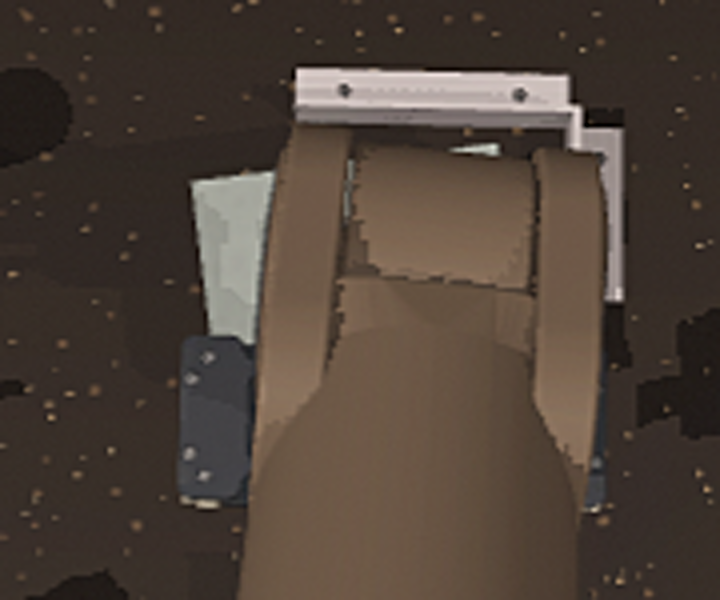

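The arm is over the box with the -x side clear. I'll descend behind it.

Request:
apply_moves --targets '[0,0,0.005,0.122,-0.003,0,0,0,0.122,0,0,0,0,0.122,0,0,0,0,0.12,0,0,0,0,0,0]'

```text
clock: 2.65
position: [0.4513, -0.0489, 0.03]
ee_rot: [-0.015, -3.134, -0.0]
force: [0.0, 0.4, 0.8]
width: 1.001
```

```bash
python3 - <<'E'
from h import *
crop(eyes.get_image("side"),150,110,200,150,4,"pics/s1.png")
plan(.53,-.052,.032,np.pi/2-.0155)
E
```

```text
pos [ 0.4528 -0.0492  0.0319] yaw 1.5609 tiltz [-3.7e-03  4.0e-04 -1.0e+00] F [-0.5  0.4 -0.2] w 0.997 t 2.7
turn share 0.0036 shift shares x,y,z -0.193 -0.0039 -0.0003
```

View pics/s1.png

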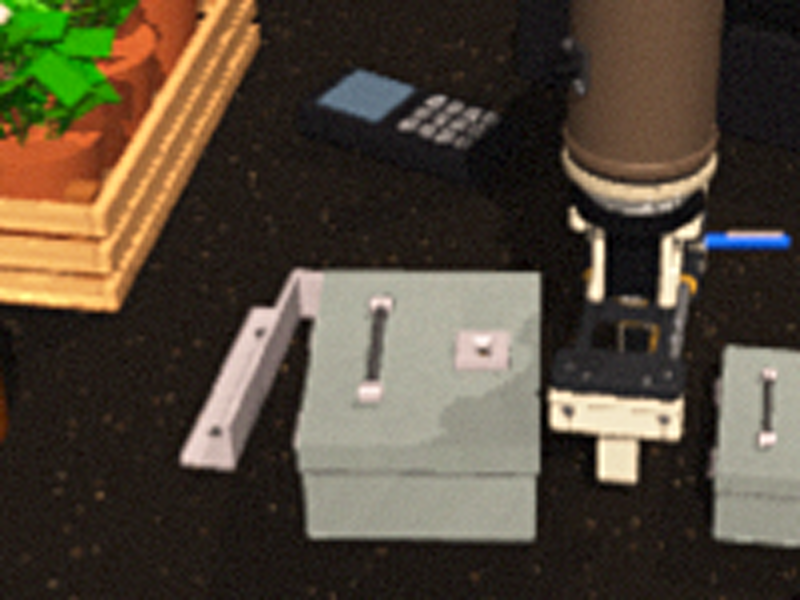

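Request:
apply_moves --targets '[0,-0.05,0,0,0.003,0,-0.03,0,0,0,0,-0.025,0,0,0,0,-0.025,0,0,0,0,-0.025,0,0,0,0,-0.025,0,0,0,0,-0.015,0,0,0,0,0,0,0,0]'

```text
clock: 3.7
position: [0.5317, -0.0506, 0.0331]
ee_rot: [-0.023, -3.141, -0.001]
force: [-4.5, 1.4, 3.1]
width: 0.999
```

```bash
python3 - <<'E'
from h import *
crop(eyes.get_image("side"),150,110,200,150,4,"pics/s2.png")
plan(.541,-.052,.032,np.pi/2-.0155)
E
```

```text
pos [ 0.5317 -0.0506  0.0331] yaw 1.5561 tiltz [-5.e-04  8.e-04 -1.e+00] F [-5.2  1.9  3.4] w 1.0 t 3.75
turn share 0.0005 shift shares x,y,z -0.0233 -0.0032 0.0028
```

View pics/s2.png

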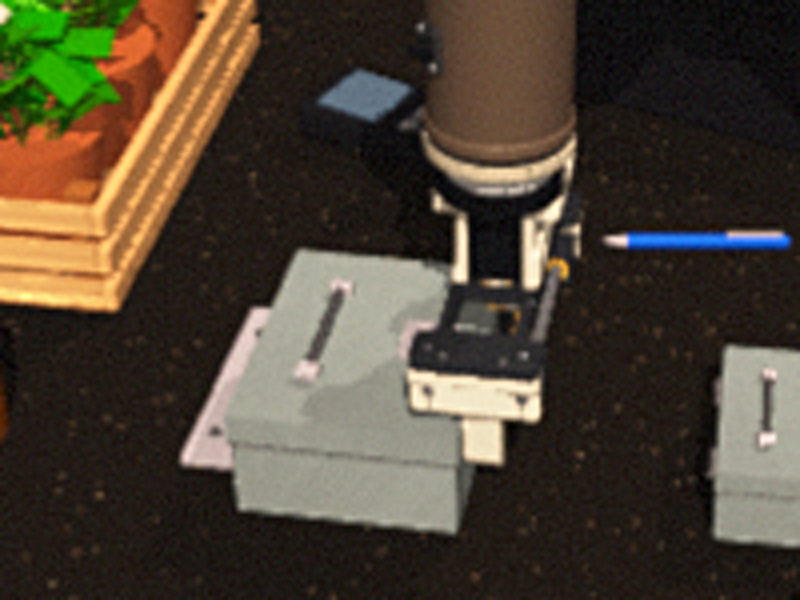

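The box has turned square and is nearly on the x flange. I'll advance until it touches.

Request:
apply_moves --targets '[0,-0.01,0,0,0,0,-0.01,0,0,0,0,-0.01,0,0,0]'

```text
clock: 4.12
position: [0.541, -0.0513, 0.0326]
ee_rot: [-0.025, -3.136, -0.002]
force: [-11.8, -0.3, 8.7]
width: 1.0
```

Request:
apply_moves --targets '[0,-0.008,0,0,0,0,0,0,0,0]'

```text
clock: 4.38
position: [0.5419, -0.0512, 0.0323]
ee_rot: [-0.026, -3.132, -0.002]
force: [-20.4, 1.5, 15.5]
width: 0.999
```

```bash
python3 - <<'E'
from h import *
crop(eyes.get_image("side"),150,110,200,150,4,"pics/s3.png")
plan(.5,-.052,.032,np.pi/2-.0155)
E
```

```text
pos [ 0.5419 -0.0513  0.0323] yaw 1.5542 tiltz [-0.009   0.0016 -1.    ] F [-19.8   0.7  15.2] w 0.999 t 4.425
turn share -0.0007 shift shares x,y,z 0.1047 -0.0035 0.0008
```

View pics/s3.png

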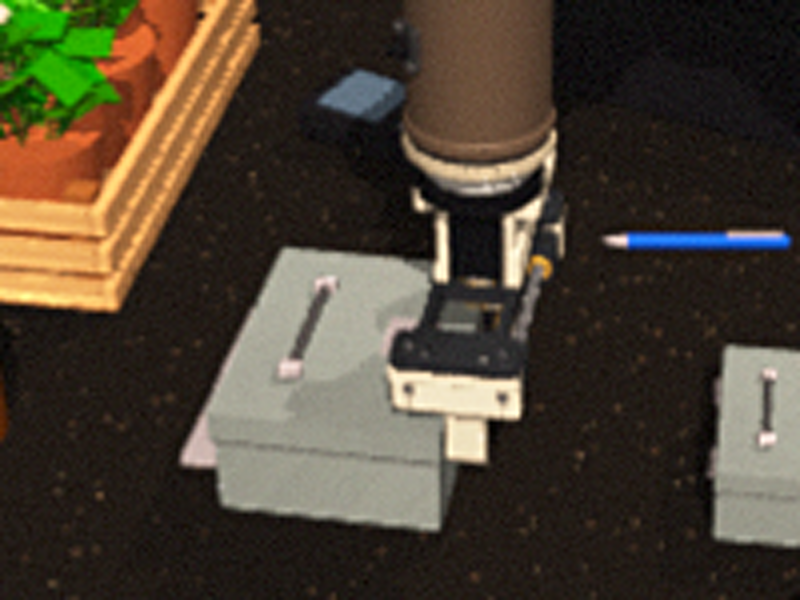

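The box is seated on the x flange: the force rose from 5 to 20 N within about 1 mm. I'll back off, rise and go round to the +y face.

Request:
apply_moves --targets '[0,0.08,0,0,0,0,0,0,-0.125,0,0,0,0,-0.125,0,0,-0.085,0.113,0,0,0,-0.085,0.113,0,0,0,-0.085,0.113,0,0,0,0,0,0,0.111,0,0,0,0,0.111,0,0,0,0,0.111,0,0,0,0,0.111,0,0,0,0,0.111,0,0,0,0,0.111,0,0,0,0,0.111,0,0,0,0,0.111,0,0,0,0,0.111,0,0,0,0,0]'

```text
clock: 6.42
position: [0.62, 0.0833, 0.1329]
ee_rot: [2.234, 2.207, 0.001]
force: [0.6, 0.9, 0.4]
width: 1.0
```

```bash
python3 - <<'E'
from h import *
plan(.612,.085,.032,-.0155)
crop(eyes.get_image("top"),200,110,180,150,4,"pics/t4.png")
E
```

```text
pos [0.62   0.0833 0.1329] yaw -0.0125 tiltz [ 1.5e-03 -3.0e-04 -1.0e+00] F [0.6 0.9 0.4] w 1.0 t 6.425
turn share 0.0019 shift shares x,y,z 0.004 -0.02 0.2523
```

View pics/t4.png

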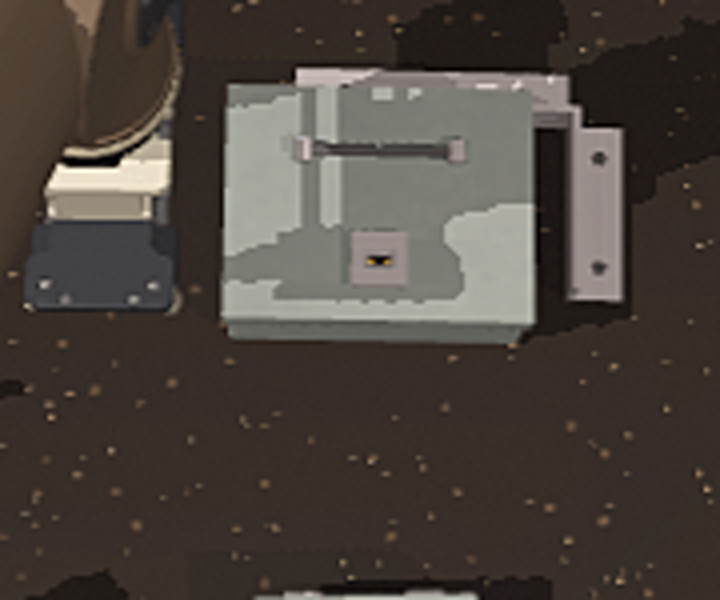

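Request:
apply_moves --targets '[0,0.004,-0.02,0.126,0.002,0,0,0,0.126,0,0,0,0,0,0,0,-0.06,0,0,0,0,-0.03,0,0,0,0,-0.025,0,0,0,0,-0.025,0,0,0,0,-0.02,0,0,0,0,-0.01,0,0,0,0,0,0,0,0]'

```text
clock: 7.72
position: [0.6107, 0.0232, 0.0331]
ee_rot: [-2.23, -2.204, -0.009]
force: [-4.7, 16.7, 13.7]
width: 1.002
```

```bash
python3 - <<'E'
from h import *
plan(.612,.008,.032,-.0155)
crop(eyes.get_image("top"),200,110,180,150,4,"pics/t5.png")
E
```

```text
pos [0.6107 0.0232 0.0331] yaw -0.0121 tiltz [-1.0e-04  8.6e-03 -1.0e+00] F [-4.7 16.7 13.7] w 1.002 t 7.725
turn share 0.0021 shift shares x,y,z -0.038 0.0038 0.0026
```

View pics/t5.png

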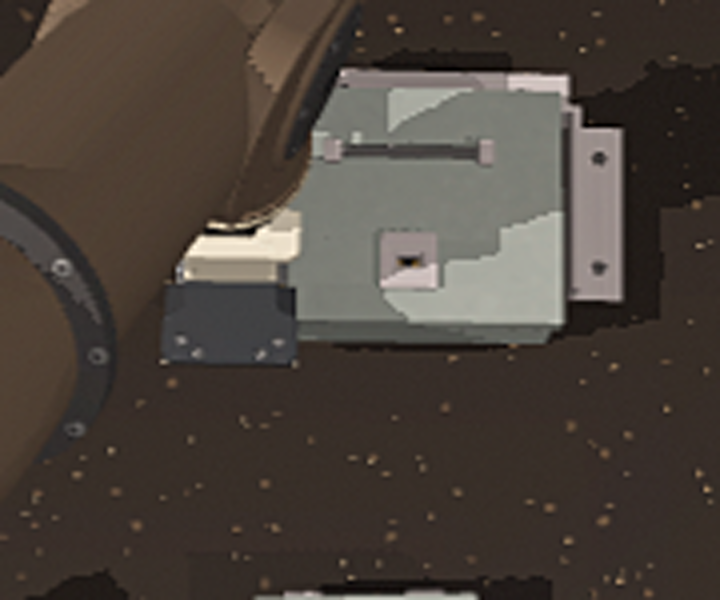

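```bash
python3 - <<'E'
from h import *
u=lambda p:(np.array(p,float)+.5)/4-.5+[200,110]
for z,p in [(.075,(565,200)),(.075,(565,320)),(.075,(560,92)),(.035,(575,200)),(.035,(582,200)),(.035,(571,112))]: print(z,p,back("top",u(p),z)[0,:2].round(4))
E
```

```text
0.075 (565, 200) [ 0.6231 -0.1691]
0.075 (565, 320) [ 0.5516 -0.1675]
0.075 (560, 92) [ 0.6887 -0.1675]
0.035 (575, 200) [ 0.6337 -0.1805]
0.035 (582, 200) [ 0.6337 -0.1848]
0.035 (571, 112) [ 0.689  -0.1793]
```

Request:
apply_moves --targets '[0,-0.01,0,0,0,0,0,0,0,0]'

```text
clock: 8.02
position: [0.6106, 0.0194, 0.0329]
ee_rot: [-2.23, -2.204, -0.009]
force: [-4.1, 17.7, 13.1]
width: 1.002
```

Request:
apply_moves --targets '[0,-0.01,0,0,0,0,0,0,0,0]'

```text
clock: 8.28
position: [0.6105, 0.0148, 0.0328]
ee_rot: [-2.231, -2.204, -0.008]
force: [-3.4, 15.6, 10.5]
width: 0.995
```

Request:
apply_moves --targets '[0,-0.01,0,0,0,0,0,0,0,0]'

```text
clock: 8.52
position: [0.6105, 0.0114, 0.0328]
ee_rot: [-2.23, -2.204, -0.009]
force: [-3.9, 16.7, 11.8]
width: 1.002
```

Request:
apply_moves --targets '[0,-0.01,0,0,0,0,0,0,0,0]'

```text
clock: 8.78
position: [0.6104, 0.0115, 0.0328]
ee_rot: [-2.225, -2.203, -0.014]
force: [-4.4, 28.2, 16.4]
width: 0.994
```

Both flanges seem to be in contact (0 mm of motion, force up to 28 N). I'll back off and look.

Request:
apply_moves --targets '[0,0.03,0,0,0,0,0.08,0,0,0,0,0,0,-0.15,0,0,0,0,-0.1,0,0,0,0,0,0]'

```text
clock: 9.4
position: [0.6131, 0.0443, 0.1353]
ee_rot: [2.237, 2.2, 0.008]
force: [0.2, 0.7, -1.0]
width: 1.003
```

```bash
python3 - <<'E'
from h import *
plan(.612,.05,.132,-.0155)
i=eyes.get_image("top")
crop(i,240,120,130,100,6,"pics/t6.png")
j=eyes.get_image("side")
crop(j,170,140,130,100,6,"pics/s6.png")
E
```

```text
pos [0.6131 0.0443 0.1353] yaw -0.0168 tiltz [ 6.3e-03  5.0e-04 -1.0e+00] F [ 0.2  0.7 -1. ] w 1.003 t 9.4
turn share -0.0008 shift shares x,y,z 0.0142 -0.003 0.0082
```

View pics/t6.png

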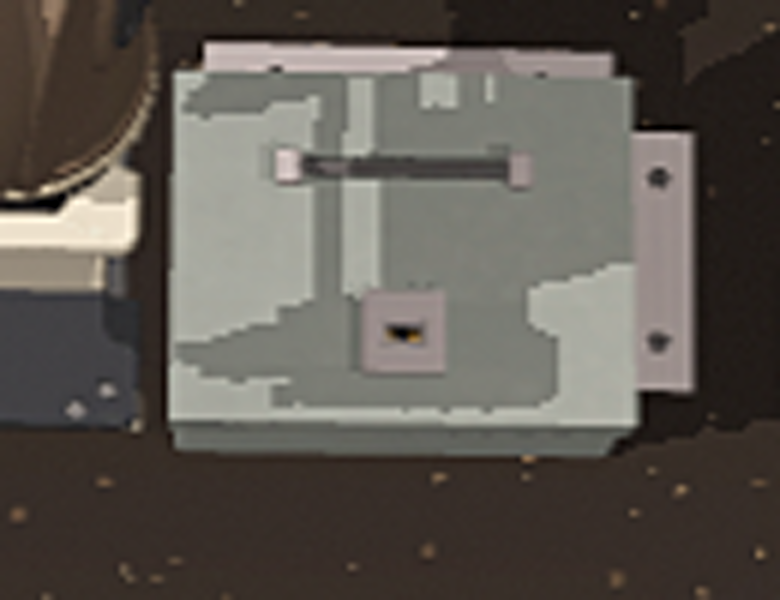

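View pics/s6.png

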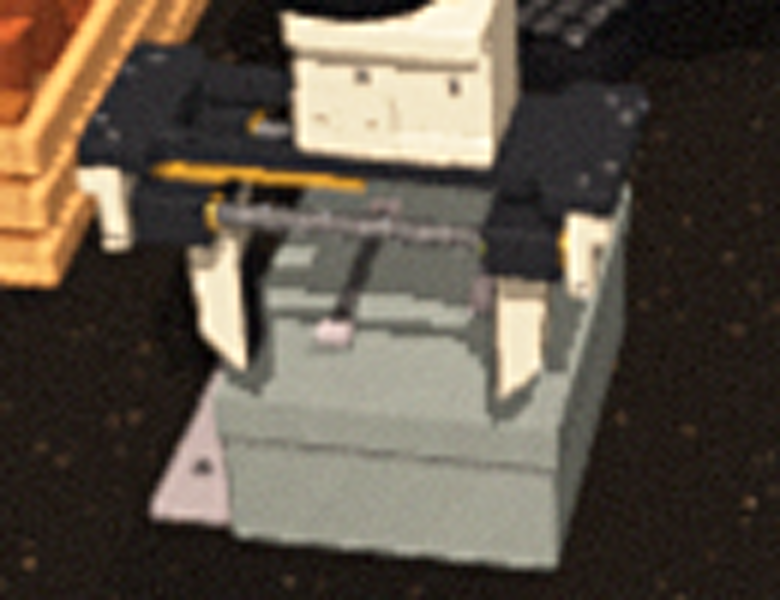

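```bash
python3 - <<'E'
from h import *
from scipy.optimize import least_squares
px=(np.array([[173,72],[633,78],[637,424],[169,420]],float)+.5)/6-.5+[240,120]
L=[(.07,.09),(.07,-.09),(-.07,-.09),(-.07,.09)]
def f(q):
    c,s=np.cos(q[2]),np.sin(q[2])
    return (proj("top",[[q[0]+c*a-s*b,q[1]+s*a+c*b,.075] for a,b in L])-px).ravel()
o=least_squares(f,[.6,-.09,0]);q=o.x;print(q.round(4),o.fun.round(2))
c,s=np.cos(q[2]),np.sin(q[2]);print("corner",q[0]+c*.07+s*.09,q[1]+s*.07-c*.09)
print("keyway pred",q[0]-.035*c,q[1]-.035*s)
print("keyway seen",back("top",(np.array([[404,333]])+.5)/6-.5+[240,120],.081))
plan(.505,.3,.135,.09)
E
```

```text
[ 0.6203 -0.0893 -0.0094] [ 0.17 -0.19 -0.22 -0.23 -0.09  0.27  0.13  0.14]
corner 0.6894556901915765 -0.17992782929241258
keyway pred 0.5853046541733111 -0.08894672303225544
keyway seen [[ 0.58450999 -0.08876984  0.081     ]]
pos [0.6109 0.0449 0.1319] yaw -0.0167 tiltz [ 8.e-04  4.e-04 -1.e+00] F [-0.4 -0.6 -0.1] w 1.002 t 9.5
turn share -0.0679 shift shares x,y,z 0.659 -0.2064 -0.0079
```

The box corner measures (0.6895,-0.180), against the bracket origin at (0.6896,-0.1815). Yaw agrees within 0.006 rad, so the box is home. Next, the key.

Request:
apply_moves --targets '[0,0,0,0,-0.068,0,0.132,-0.044,0,0,0,0.132,-0.044,0,0,0,0.132,-0.044,0,0,0,0.132,-0.044,0,0,0,0.131,-0.044,0,0,0,0,0,0,0,0,0,0,0,0]'

```text
clock: 10.5
position: [0.4991, 0.2988, 0.1306]
ee_rot: [2.119, 2.319, -0.003]
force: [-0.5, -0.8, -0.1]
width: 1.001
```

```bash
python3 - <<'E'
from h import *
plan(.499,.300,.045,.09)
i=eyes.get_image("top")
crop(i,80,160,130,100,6,"pics/t7.png")
j=eyes.get_image("side")
crop(j,200,230,130,150,5,"pics/s7.png")
plan(.499,.300,.045,.09)
E
```

```text
pos [0.4991 0.2988 0.1306] yaw 0.0902 tiltz [-0.001  -0.0017 -1.    ] F [-0.5 -0.8 -0.1] w 1.001 t 10.5
turn share 0.0001 shift shares x,y,z 0.0031 0.0001 0.214
pos [0.5    0.2977 0.1312] yaw 0.0875 tiltz [-2.0e-04 -1.1e-03 -1.0e+00] F [-0.1 -0.2  0.2] w 0.998 t 10.6
turn share -0.0016 shift shares x,y,z 0.006 -0.0019 0.2154
```

View pics/t7.png

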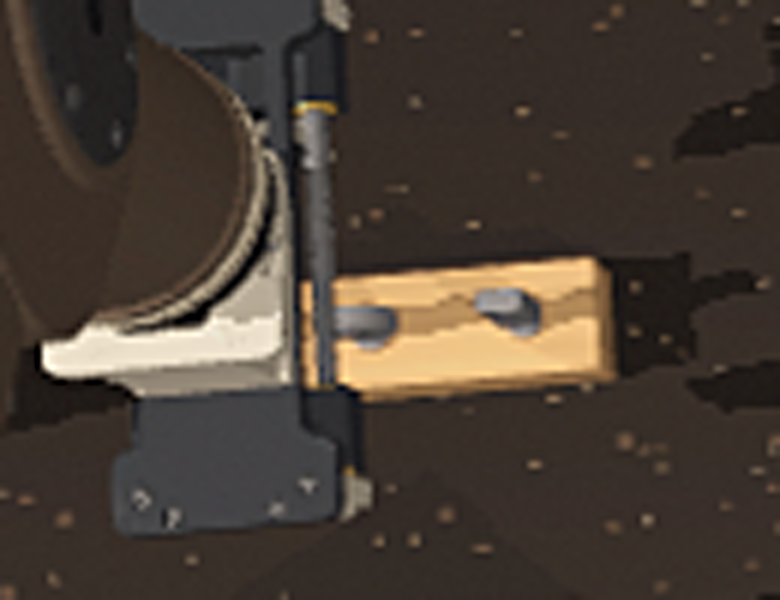

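View pics/s7.png

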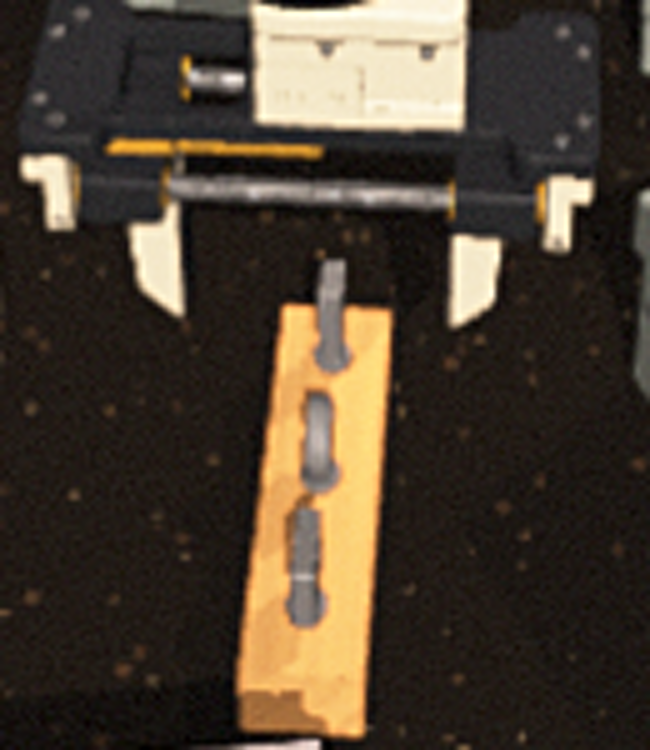

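The middle key has the rounded head; the near one is square-topped and the far one narrow. The fingers straddle it, so I'll descend, stop and check before closing.

Request:
apply_moves --targets '[0,0.003,0,0.1,0,0,0,0,0.07,0,0,0,0,0.03,0,0,0,0,0.014,0,0,0,0,0,0,0,0,0,0,0]'

```text
clock: 11.35
position: [0.5001, 0.3008, 0.0468]
ee_rot: [2.119, 2.319, 0.002]
force: [-0.3, -0.9, 0.4]
width: 0.998
```

```bash
python3 - <<'E'
from h import *
j=eyes.get_image("side")
crop(j,200,230,130,150,5,"pics/s8.png")
plan(.499,.300,.045,.09)
E
```

```text
pos [0.5    0.3009 0.0468] yaw 0.0897 tiltz [ 1.1e-03  9.0e-04 -1.0e+00] F [-0.1 -0.6 -0.2] w 0.997 t 11.4
turn share -0.0002 shift shares x,y,z -0.002 -0.0026 0.0044
```

View pics/s8.png

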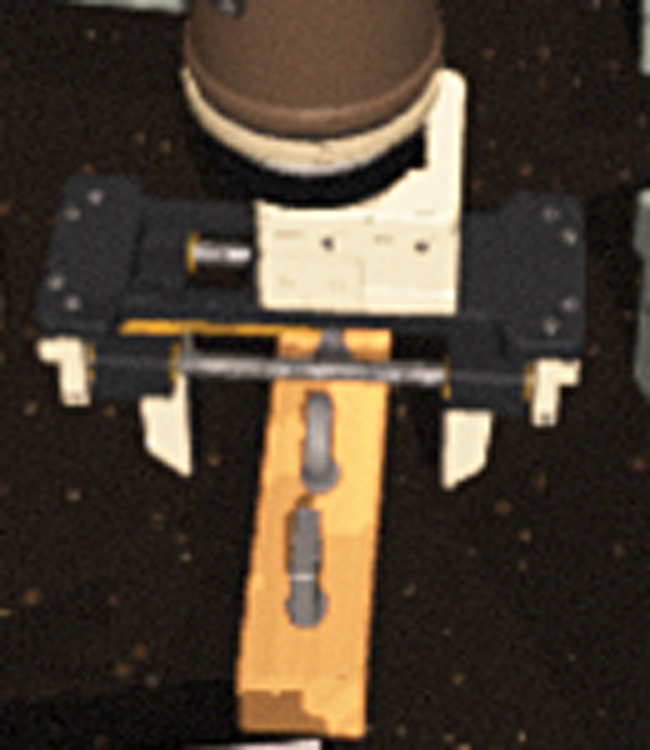

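Request:
apply_moves --targets '[1,0,0,0.004,0,1,0,0,0,0,1,0,0,0,0,1,0,0,0,0,1,0,0,0,0,1,0,0,0,0]' --grip_force 15

```text
clock: 12.15
position: [0.4994, 0.3006, 0.0443]
ee_rot: [2.12, 2.319, 0.0]
force: [-0.2, 0.7, -0.2]
width: 0.397
```

Request:
apply_moves --targets '[1,0,0,0,0,1,0,0,0,0,1,0,0,0,0,1,0,0,0,0,1,0,0,0,0,1,0,0,0,0]' --grip_force 15

```text
clock: 12.9
position: [0.4995, 0.3006, 0.0443]
ee_rot: [2.12, 2.319, 0.0]
force: [0.1, -1.4, -1.4]
width: 0.093
```

Request:
apply_moves --targets '[1,0,0,0,0,1,0,0,0,0]' --grip_force 45

```text
clock: 13.15
position: [0.4994, 0.3006, 0.0443]
ee_rot: [-2.12, -2.319, -0.0]
force: [0.2, 0.4, 0.1]
width: 0.098
```

```bash
python3 - <<'E'
from h import *
j=eyes.get_image("side")
crop(j,200,230,130,150,5,"pics/s9.png")
plan(.499,.300,.045,.09)
print(arm.observe()["ft_torque"])
E
```

```text
pos [0.4994 0.3006 0.0443] yaw 0.0898 tiltz [-1.e-04  1.e-04 -1.e+00] F [ 0.3 -0.7  0.8] w 0.093 t 13.2
turn share -0.0002 shift shares x,y,z -0.0015 -0.0011 -0.0017
[-0.09899208  0.05060581  0.02353278]
```

View pics/s9.png

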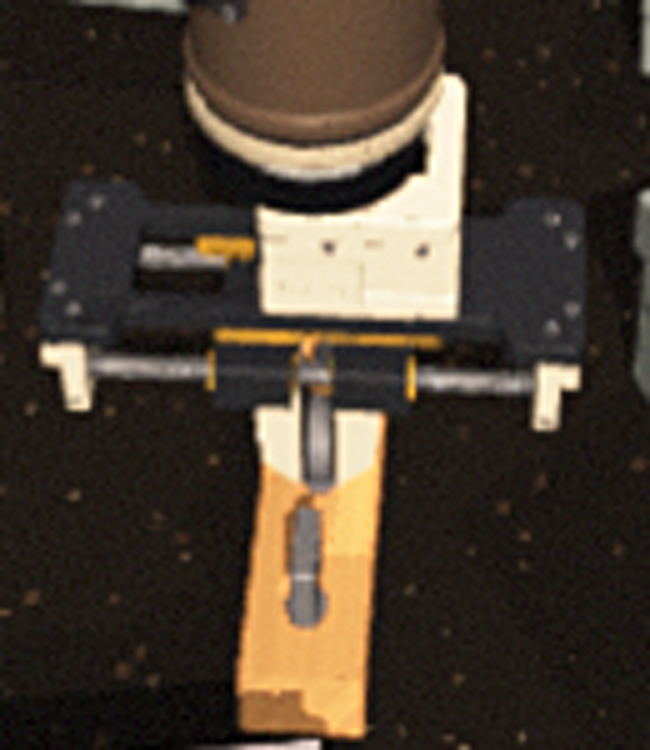

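Width 8.6 mm is about the 9 mm head thickness, so it's gripped. I'll lift straight up.

Request:
apply_moves --targets '[1,0,0,-0.02,0,1,0,0,-0.03,0,1,0,0,-0.05,0,1,0,0,-0.1,0,1,0,0,-0.1,0,1,0,0,0,0,1,0,0,0,0]'

```text
clock: 14.08
position: [0.4992, 0.3007, 0.1648]
ee_rot: [-2.119, -2.319, -0.001]
force: [-0.2, 1.0, -1.0]
width: 0.088
```

```bash
python3 - <<'E'
from h import *
i=eyes.get_image("top")
crop(i,80,160,130,100,6,"pics/t10.png")
j=eyes.get_image("side")
crop(j,200,190,150,150,5,"pics/s10.png")
plan(.5853,-.0889,.160,-.0125)
o=arm.observe();p=o["position"]
for d in (-.0383,-.0103,.0188): print(proj("side",p+[0,0,d]))
E
```

```text
pos [0.4988 0.3005 0.1638] yaw 0.0899 tiltz [-1.2e-03 -6.0e-04 -1.0e+00] F [-1.   0.5 -0.5] w 0.095 t 14.175
turn share 0.0652 shift shares x,y,z -0.9706 0.2285 0.0094
[[263.12609992 291.39525889]]
[[262.93486442 280.45986237]]
[[262.72732537 268.64504405]]
```

View pics/t10.png

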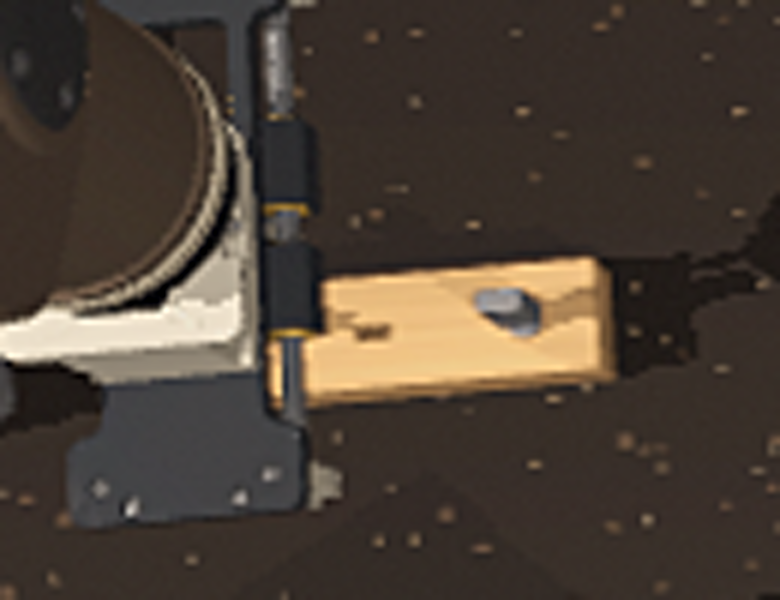

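View pics/s10.png

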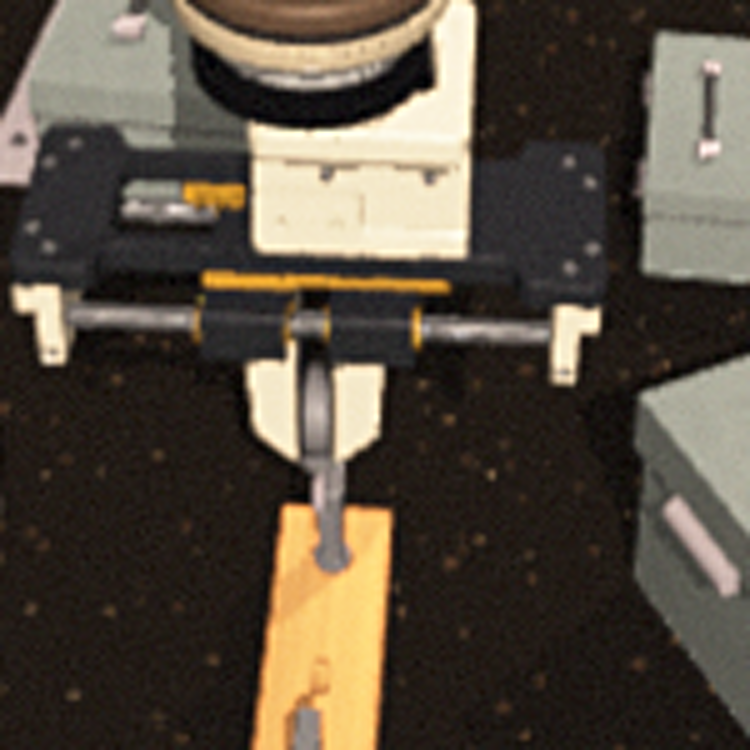

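```bash
python3 - <<'E'
from h import *
i=cv2.imread("pics/t10.png")
crop(i[:,:,::-1],320,290,120,80,6,"pics/slot.png")
print(back("top",(np.array([[373,331]])+.5)/6-.5+[80,160],.034))
t=cv2.imread("pics/t6.png")
crop(t[:,:,::-1],350,280,120,100,6,"pics/lock.png")
E
```

```text
[[0.49896797 0.30018667 0.034     ]]
```

View pics/slot.png

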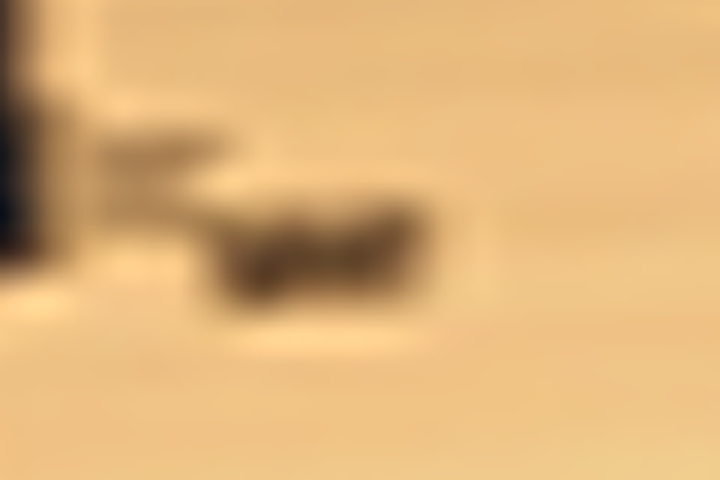

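View pics/lock.png

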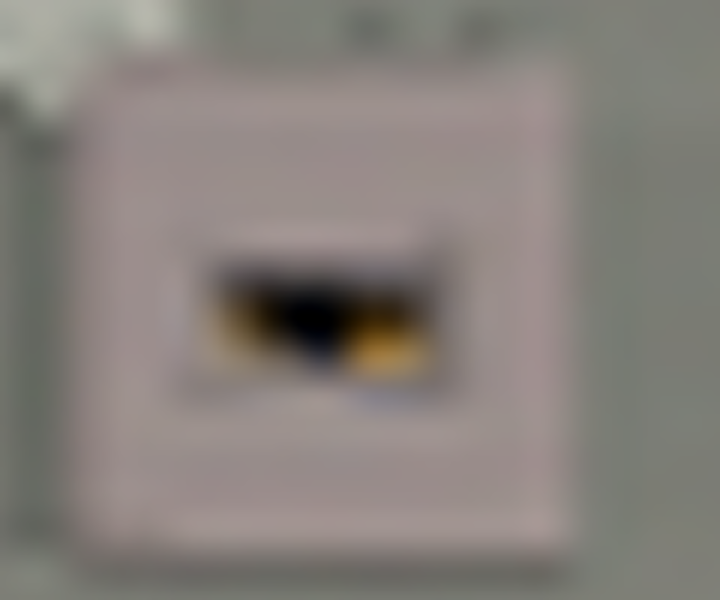

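Request:
apply_moves --targets '[1,0,0,0,0.065,1,-0.121,0.029,0,0,1,-0.121,0.029,0,0,1,-0.121,0.029,0,0,1,-0.121,0.029,0,0,1,-0.121,0.029,0,0,1,-0.121,0.028,0,0,1,-0.121,0.028,0,0,1,-0.121,0.028,0,0,1,0,0,0,0,1,0,0,0,0,1,0,0,0,0]'

```text
clock: 15.68
position: [0.586, -0.086, 0.1638]
ee_rot: [-2.232, -2.209, 0.0]
force: [0.3, 0.4, -0.3]
width: 0.094
```

```bash
python3 - <<'E'
from h import *
plan(.5854,-.0884,.125,-.0125)
j=eyes.get_image("side")
crop(j,170,100,150,150,5,"pics/s11.png")
plan(.5854,-.0884,.125,-.0125)
print(arm.observe()["joints"].round(2), proj("side",[[.5849,-.0889,.081]]))
E
```

```text
pos [ 0.586  -0.086   0.1638] yaw -0.0103 tiltz [-1.1e-03  7.0e-04 -1.0e+00] F [ 0.3  0.4 -0.3] w 0.094 t 15.675
turn share 0.0014 shift shares x,y,z -0.006 -0.0014 0.0969
pos [ 0.5861 -0.086   0.1639] yaw -0.0102 tiltz [-8.e-04  6.e-04 -1.e+00] F [ 0.1  0.5 -0.1] w 0.095 t 15.725
turn share 0.0015 shift shares x,y,z -0.006 -0.0017 0.0973
[-0.51  0.55  0.86  1.78 -0.48  1.03  0.51] [[255.31771696 185.95537265]]
```

View pics/s11.png

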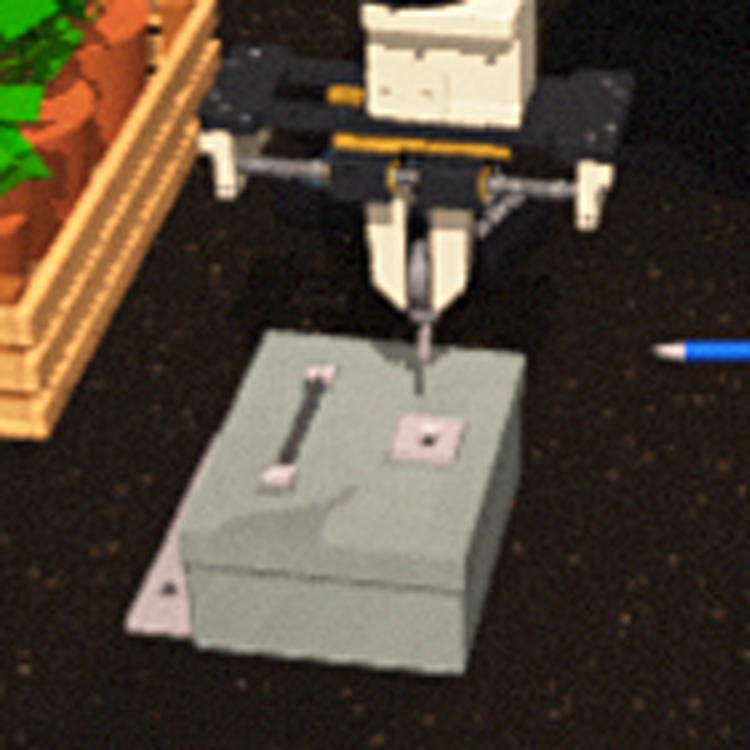

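```bash
python3 - <<'E'
from h import *
i=cv2.imread("pics/s11.png")[:,:,::-1]
crop(i,340,220,160,270,3,"pics/s11z.png")
p=arm.observe()["position"]-[.0005,.0005,0]
f=lambda q:((proj("side",q)[0]-[170,100]+.5)*5-.5-[340,220]+.5)*3-.5
for d in (-.0383,-.0313,-.0183,-.0103,-.0053,.0137): print(d,f(p+[0,0,d]).round(0))
for a,b in ((.016,.016),(.016,-.016),(-.016,-.016),(-.016,.016),(0,0)): print(f([.5849+a,-.0889+b,.081]).round())
E
```

```text
-0.0383 [254. 420.]
-0.0313 [253. 384.]
-0.0183 [251. 316.]
-0.0103 [250. 274.]
-0.0053 [249. 247.]
0.0137 [246. 145.]
[154. 682.]
[190. 575.]
[377. 591.]
[345. 699.]
[267. 636.]
```

View pics/s11z.png

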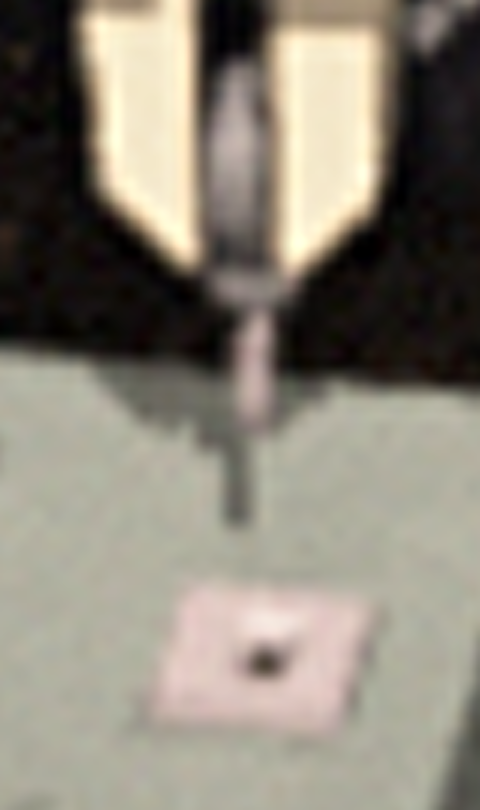

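Side crop: the key's tip at (255,432) and the lock's top edge are both about 12 crop px (0.8 px) below prediction. That means they agree relative to each other to about 0.5 mm. I'll descend to just above the mouth.

Request:
apply_moves --targets '[1,-0.006,-0.0016,0.05,0.0015,1,0,0,0.045,0,1,0,0,0,0,1,0,0,0,0]'

```text
clock: 16.23
position: [0.5858, -0.0899, 0.1266]
ee_rot: [2.237, 2.205, 0.0]
force: [0.3, -0.2, 0.0]
width: 0.093
```

```bash
python3 - <<'E'
from h import *
plan(.5854,-.0884,.118,-.0125)
j=eyes.get_image("side")
o=j[150:200,220:290]
crop(j,215,140,80,65,10,"pics/s12.png")
plan(.5854,-.0884,.118,-.0125)
p=arm.observe()["position"]-[.0005,.0005,0]
f=lambda q:((proj("side",q)[0]-[215,140]+.5)*10-.5)
print(f(p+[0,0,-.0383]),f(p+[0,0,-.0103]),f([.5849,-.0889,.081]))
E
```

```text
pos [ 0.5858 -0.0899  0.1266] yaw -0.0144 tiltz [ 1.e-04 -1.e-04 -1.e+00] F [ 0.3 -0.2  0. ] w 0.093 t 16.225
turn share -0.0012 shift shares x,y,z 0.0039 -0.001 0.0215
pos [ 0.5859 -0.0901  0.1268] yaw -0.0145 tiltz [ 7.e-04 -2.e-04 -1.e+00] F [-0.4  0.5 -0.6] w 0.093 t 16.275
turn share -0.0013 shift shares x,y,z 0.0042 -0.0014 0.0221
[406.0731596  435.24181646] [403.51298232 341.54728418] [407.67716955 464.05372654]
```

View pics/s12.png

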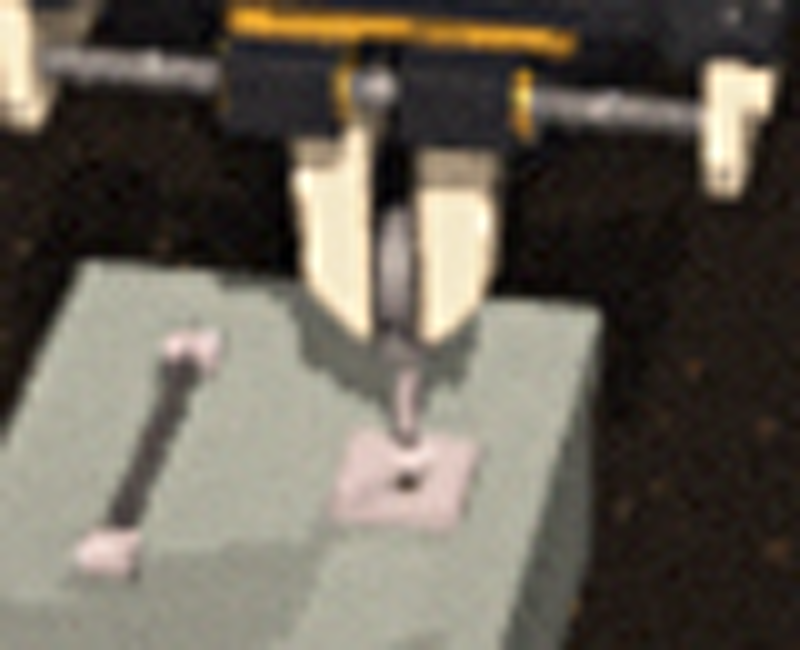

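Request:
apply_moves --targets '[1,0.004,-0.0012,0.0,-0.001,1,0,0,0.015,0,1,0,0,0.01,0,1,0,0,0,0]'

```text
clock: 16.77
position: [0.5852, -0.0884, 0.116]
ee_rot: [2.236, 2.207, 0.0]
force: [0.9, -0.3, -0.3]
width: 0.096
```

```bash
python3 - <<'E'
from h import *
plan(.5854,-.0884,.113,-.0125)
E
```

```text
pos [ 0.5852 -0.0884  0.116 ] yaw -0.0132 tiltz [ 0. -0. -1.] F [ 0.9 -0.3 -0.3] w 0.096 t 16.775
turn share -0.0004 shift shares x,y,z 0.0 0.0004 0.0075
```

Request:
apply_moves --targets '[1,0,0,0.0075,0,1,0,0,0.005,0,1,0,0,0,0]'

```text
clock: 17.15
position: [0.5857, -0.0886, 0.1114]
ee_rot: [2.235, 2.206, 0.001]
force: [3.9, -1.4, -1.1]
width: 0.097
```

Request:
apply_moves --targets '[1,0,0,0.005,0,1,0,0,0.005,0,1,0,0,0,0]'

```text
clock: 17.52
position: [0.5858, -0.0886, 0.1074]
ee_rot: [2.235, 2.206, 0.001]
force: [5.9, -0.2, 0.3]
width: 0.096
```

```bash
python3 - <<'E'
from h import *
plan(.5854,-.0884,.103,-.0125); print(arm.observe()["ft_torque"].round(2))
j=eyes.get_image("side")
crop(j,215,140,80,65,10,"pics/s13.png")
E
```

```text
pos [ 0.5858 -0.0886  0.1074] yaw -0.0131 tiltz [ 1.2e-03 -3.0e-04 -1.0e+00] F [ 5.9 -0.2  0.3] w 0.096 t 17.525
turn share -0.0004 shift shares x,y,z 0.0004 -0.0009 0.011
[-0.16 -1.46 -0.  ]
```

View pics/s13.png

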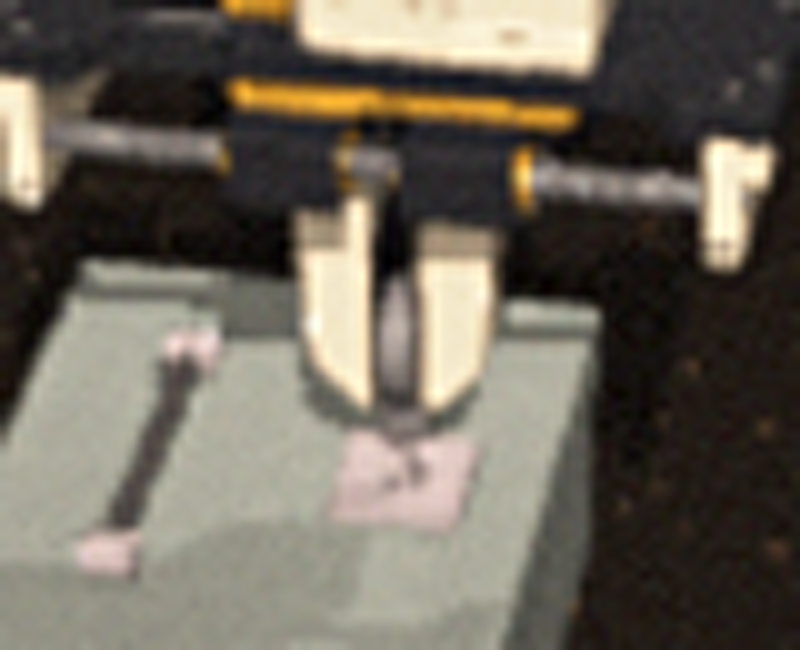

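The key is in the slot. The lock pushes the tool +x with about 6 N, so I'll ease the tool +x before going on.

Request:
apply_moves --targets '[1,0,0.003,0,0,1,0,0,0,0]'

```text
clock: 17.82
position: [0.586, -0.0885, 0.1071]
ee_rot: [-2.236, -2.206, 0.001]
force: [2.7, 0.3, 0.0]
width: 0.093
```

Request:
apply_moves --targets '[1,0,0,0.005,0,1,0,0,0.003,0,1,0,0,0,0]'

```text
clock: 18.2
position: [0.5861, -0.0888, 0.104]
ee_rot: [-2.236, -2.206, 0.001]
force: [2.2, -1.6, 2.2]
width: 0.093
```

Request:
apply_moves --targets '[1,0,0.002,0.003,0.015,1,0,0,0,-0.03,1,0,0,0.003,0.03,1,0,0,0,-0.015,1,0,0,0,0]'

```text
clock: 18.82
position: [0.5873, -0.0885, 0.1018]
ee_rot: [2.237, 2.206, 0.0]
force: [2.7, -1.7, 4.0]
width: 0.09
```

Request:
apply_moves --targets '[1,0,0,0.003,0.015,1,0,0,0,-0.03,1,0,0,0.003,0.03,1,0,0,0,-0.015,1,0,0,0,0]'

```text
clock: 19.45
position: [0.5867, -0.0885, 0.099]
ee_rot: [-2.236, -2.206, 0.001]
force: [1.6, -2.0, -0.4]
width: 0.094
```

Request:
apply_moves --targets '[1,0,0,0.003,0.015,1,0,0,0,-0.03,1,0,0,0.003,0.03,1,0,0,0,-0.015,1,0,0,0,0]'

```text
clock: 20.08
position: [0.5871, -0.0887, 0.0971]
ee_rot: [2.239, 2.204, 0.0]
force: [0.2, -1.7, 5.3]
width: 0.095
```

Request:
apply_moves --targets '[1,0,0,0.003,0.015,1,0,0,0,-0.03,1,0,0,0.003,0.03,1,0,0,0,-0.015,1,0,0,0,0]'

```text
clock: 20.7
position: [0.5878, -0.0887, 0.0953]
ee_rot: [2.238, 2.203, 0.002]
force: [0.2, -1.0, 10.8]
width: 0.095
```

```bash
python3 - <<'E'
from h import *
plan(.5854,-.0884,.0913,-.0125); print(arm.observe()["ft_torque"].round(2))
j=eyes.get_image("side")
crop(j,215,140,80,65,10,"pics/s14.png")
E
```

```text
pos [ 0.5878 -0.0887  0.0953] yaw -0.0158 tiltz [ 1.6e-03  2.0e-04 -1.0e+00] F [ 0.2 -1.  10.8] w 0.095 t 20.7
turn share -0.0021 shift shares x,y,z 0.0006 -0.006 0.01
[-0.21 -0.01 -0.01]
```

View pics/s14.png

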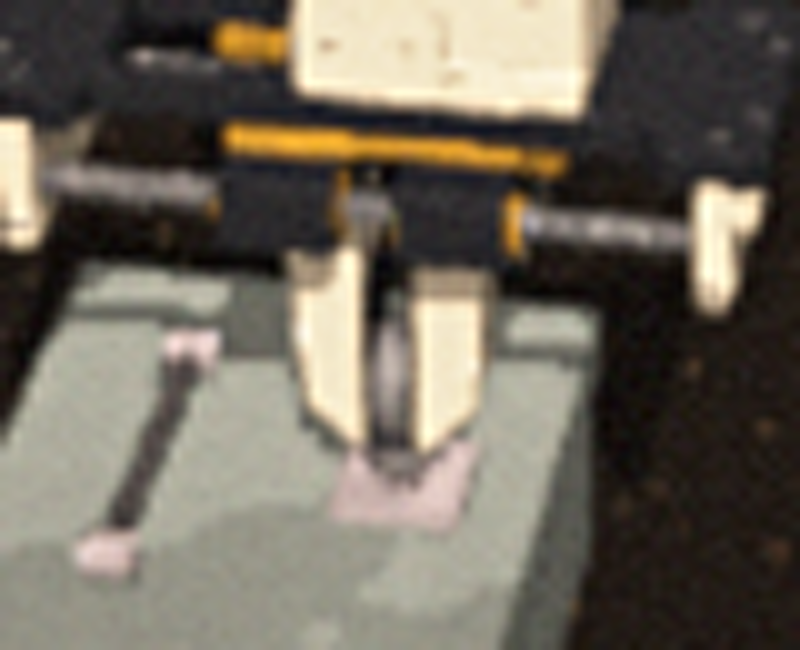

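Request:
apply_moves --targets '[1,0,0,0.003,0.02,1,0,0,0,-0.04,1,0,0,0.003,0.04,1,0,0,0,-0.02,1,0,0,0,0]'

```text
clock: 21.38
position: [0.5873, -0.0886, 0.092]
ee_rot: [2.236, 2.206, 0.0]
force: [3.2, -2.9, 0.5]
width: 0.093
```

Request:
apply_moves --targets '[1,0,-0.001,0.003,0.02,1,0,0,0,-0.04,1,0,0,0.002,0.04,1,0,0,0,-0.02,1,0,0,0,0]'

```text
clock: 22.0
position: [0.5873, -0.0886, 0.091]
ee_rot: [2.237, 2.205, 0.002]
force: [0.8, -0.5, 11.3]
width: 0.095
```

Request:
apply_moves --targets '[1,0,0,0.003,0.01,1,0,0,0,-0.01,1,0,0,0,0]'

```text
clock: 22.38
position: [0.5874, -0.0887, 0.0908]
ee_rot: [2.237, 2.204, 0.003]
force: [-3.4, -0.2, 23.5]
width: 0.093
```

```bash
python3 - <<'E'
from h import *
plan(.5854,-.0884,.0913,-.0125); print(arm.observe()["ft_torque"].round(2))
j=eyes.get_image("side")
crop(j,215,140,80,65,10,"pics/s15.png")
E
```

```text
pos [ 0.5874 -0.0887  0.0908] yaw -0.0149 tiltz [ 0.002   0.0011 -1.    ] F [-3.4 -0.2 23.5] w 0.093 t 22.375
turn share -0.0015 shift shares x,y,z 0.0007 -0.005 -0.0013
[ 0.07  0.83 -0.02]
```

View pics/s15.png

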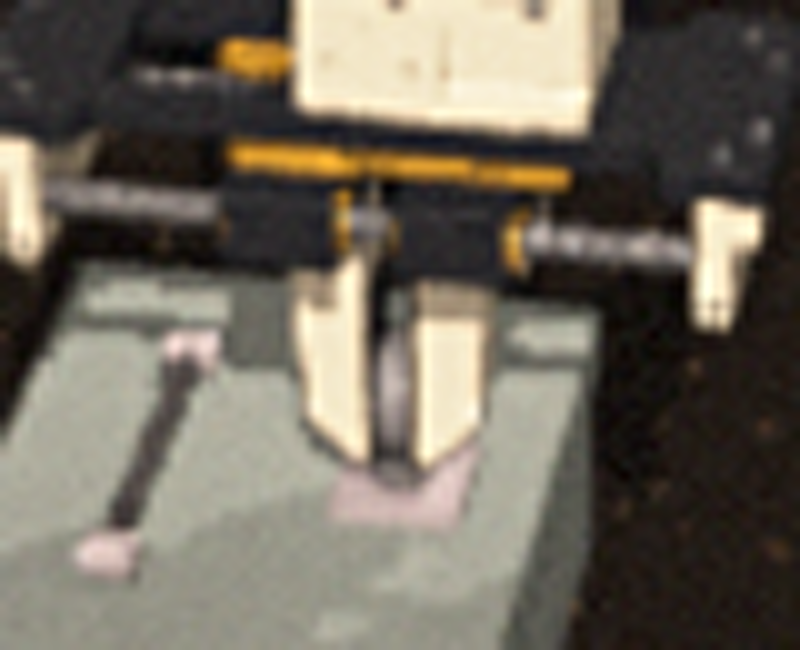

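The key bottoms at z 0.0908 (expected 0.0913 when home), and the force climbs to 23 N with no motion, so it is home. I'll ease the down-force, then turn clockwise in small steps.

Request:
apply_moves --targets '[1,0,0,-0.002,0,1,0,0,0,0.06,1,0,0,0,0.06,1,0,0,0,0.06,1,0,0,0,0.06,1,0,0,0,0]' --grip_force 55

```text
clock: 23.18
position: [0.5876, -0.0889, 0.0909]
ee_rot: [2.611, 1.744, 0.002]
force: [-0.6, -1.1, 15.4]
width: 0.093
```

```bash
python3 - <<'E'
from h import *
plan(.5854,-.0884,.0913,-.0125); print(arm.observe()["ft_torque"].round(2), arm.observe()["joints"].round(2))
E
```

```text
pos [ 0.5876 -0.0889  0.0909] yaw -0.3932 tiltz [ 2.1e-03 -2.0e-04 -1.0e+00] F [-0.6 -1.1 15.4] w 0.093 t 23.175
turn share -0.2424 shift shares x,y,z 0.0012 -0.0056 -0.001
[-0.31  0.07  0.06] [-0.51  0.68  0.89  1.85 -0.65  0.93  0.28]
```

Request:
apply_moves --targets '[1,0,0,0,0.06,1,0,0,0,0.06,1,0,0,0,0.06,1,0,0,0,0.06,1,0,0,0,0.06,1,0,0,0,0]'

```text
clock: 23.92
position: [0.5878, -0.0892, 0.0909]
ee_rot: [2.946, 1.086, 0.003]
force: [0.3, -2.1, 14.4]
width: 0.097
```

```bash
python3 - <<'E'
from h import *
plan(.5854,-.0884,.0913,-.0125); print(arm.observe()["ft_torque"].round(2), arm.observe()["joints"].round(2))
j=eyes.get_image("side")
crop(j,185,120,110,85,7,"pics/s16.png")
E
```

```text
pos [ 0.5878 -0.0892  0.0909] yaw -0.8646 tiltz [ 2.4e-03 -8.0e-04 -1.0e+00] F [ 0.3 -2.1 14.4] w 0.097 t 23.925
turn share -0.5425 shift shares x,y,z 0.0019 -0.0059 -0.0009
[-0.51 -0.02  0.01] [-0.57  0.73  1.01  1.85 -0.75  0.99 -0.1 ]
```

View pics/s16.png

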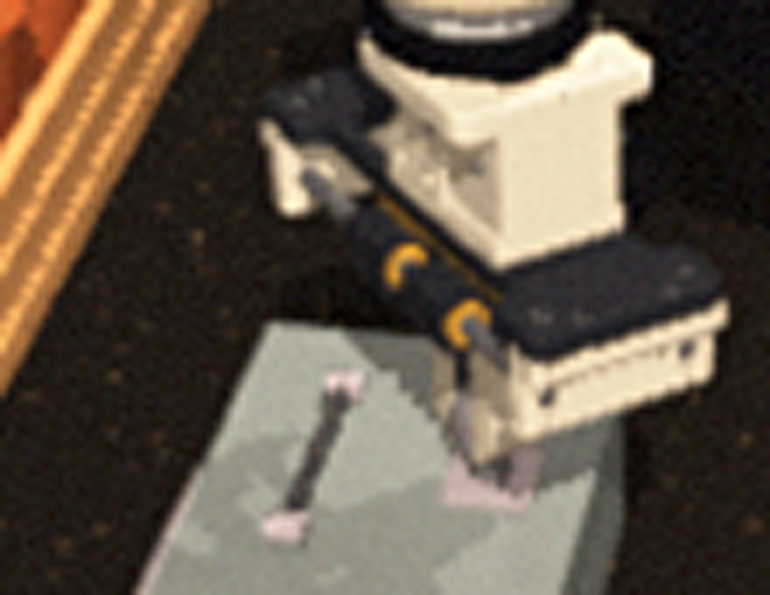

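Request:
apply_moves --targets '[1,0,0,0,0.06,1,0,0,0,0.06,1,0,0,0,0.06,1,0,0,0,0.06,1,0,0,0,0.06,1,0,0,0,0]'

```text
clock: 24.72
position: [0.5877, -0.0896, 0.0909]
ee_rot: [3.118, 0.368, 0.004]
force: [1.1, -2.3, 13.5]
width: 0.097
```

```bash
python3 - <<'E'
from h import *
plan(.5854,-.0884,.0913,-1.77); print(arm.observe()["ft_torque"].round(2), arm.observe()["joints"].round(2))
E
```

```text
pos [ 0.5877 -0.0896  0.0909] yaw -1.3361 tiltz [ 0.0024 -0.0015 -1.    ] F [ 1.1 -2.3 13.5] w 0.097 t 24.725
turn share 0.2762 shift shares x,y,z -0.0062 -0.0018 -0.0009
[-0.75 -0.12  0.01] [-0.62  0.8   1.13  1.86 -0.84  1.05 -0.48]
```

Request:
apply_moves --targets '[1,0,0.001,0,0.05,1,0,0,0,0.05,1,0,0,0,0.05,1,0,0,0,0.05,1,0,0,0,0]'

```text
clock: 25.35
position: [0.5876, -0.0897, 0.0909]
ee_rot: [3.138, -0.124, 0.003]
force: [0.1, -2.5, 14.1]
width: 0.095
```

```bash
python3 - <<'E'
from h import *
plan(.5854,-.0884,.0913,-1.77); print(arm.observe()["ft_torque"].round(3), arm.observe()["joints"].round(2))
j=eyes.get_image("side")
crop(j,185,120,110,85,7,"pics/s17.png")
E
```

```text
pos [ 0.5876 -0.0897  0.0909] yaw -1.65 tiltz [ 0.0021 -0.001  -1.    ] F [ 0.1 -2.5 14.1] w 0.095 t 25.35
turn share 0.0764 shift shares x,y,z -0.0061 -0.0021 -0.001
[-0.405  0.032  0.071] [-0.65  0.85  1.2   1.86 -0.9   1.1  -0.75]
```

View pics/s17.png

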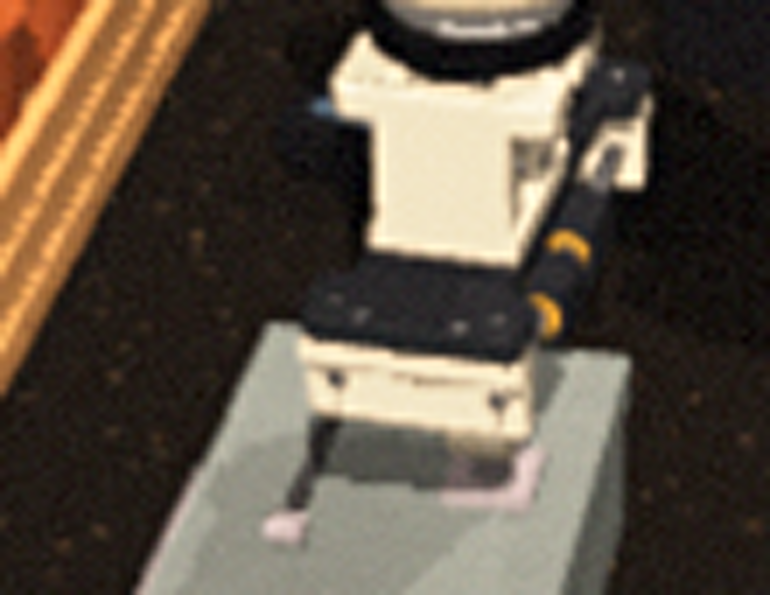

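Request:
apply_moves --targets '[1,0,0,0,0.03,1,0,0,0,0.03,1,0,0,0,0]'

```text
clock: 25.78
position: [0.5876, -0.0895, 0.0909]
ee_rot: [3.13, -0.271, 0.003]
force: [0.9, -0.5, 14.3]
width: 0.093
```

```bash
python3 - <<'E'
from h import *
plan(.5854,-.0884,.0913,-1.77); print(arm.observe()["ft_torque"].round(3), arm.observe()["joints"].round(2))
E
```

```text
pos [ 0.5876 -0.0895  0.0909] yaw -1.7436 tiltz [ 2.1e-03 -5.0e-04 -1.0e+00] F [ 0.9 -0.5 14.3] w 0.093 t 25.775
turn share 0.0168 shift shares x,y,z -0.0059 -0.0015 -0.0009
[-0.304  0.114 -0.009] [-0.65  0.86  1.22  1.86 -0.91  1.12 -0.83]
```

Request:
apply_moves --targets '[1,0,0,0,0.03,1,0,0,0,0,1,0,0,0,0]'

```text
clock: 26.15
position: [0.5876, -0.0894, 0.0909]
ee_rot: [3.123, -0.343, 0.003]
force: [0.7, -1.4, 14.6]
width: 0.096
```

```bash
python3 - <<'E'
from h import *
plan(.5854,-.0884,.0913,-1.77); print(arm.observe()["ft_torque"].round(3), arm.observe()["joints"].round(2))
E
```

```text
pos [ 0.5876 -0.0894  0.0909] yaw -1.7899 tiltz [ 2.1e-03 -4.0e-04 -1.0e+00] F [ 0.7 -1.4 14.6] w 0.096 t 26.15
turn share -0.0127 shift shares x,y,z -0.0058 -0.0014 -0.0009
[-0.29   0.144  0.036] [-0.65  0.86  1.22  1.86 -0.92  1.12 -0.87]
```

Request:
apply_moves --targets '[1,0,0,0,0.03,1,0,0,0,0,1,0,0,0,0]'

```text
clock: 26.52
position: [0.5875, -0.0895, 0.0909]
ee_rot: [3.114, -0.417, 0.003]
force: [0.8, -2.0, 13.7]
width: 0.09
```

```bash
python3 - <<'E'
from h import *
plan(.5854,-.0884,.0913,-1.77); print(arm.observe()["ft_torque"].round(3), arm.observe()["joints"].round(2))
import time
for k in range(3):
    j=eyes.get_image("side"); print(arm.observe()["ft_torque"].round(3))
crop(j,215,140,80,65,10,"pics/s18.png")
E
```

```text
pos [ 0.5875 -0.0895  0.0909] yaw -1.8371 tiltz [ 2.1e-03 -5.0e-04 -1.0e+00] F [ 0.8 -2.  13.7] w 0.09 t 26.525
turn share -0.0427 shift shares x,y,z -0.0058 -0.0016 -0.0009
[-0.366  0.151  0.091] [-0.66  0.87  1.23  1.86 -0.92  1.13 -0.91]
[-0.361  0.146  0.08 ]
[-0.325  0.155  0.093]
[-0.343  0.104  0.112]
```

View pics/s18.png

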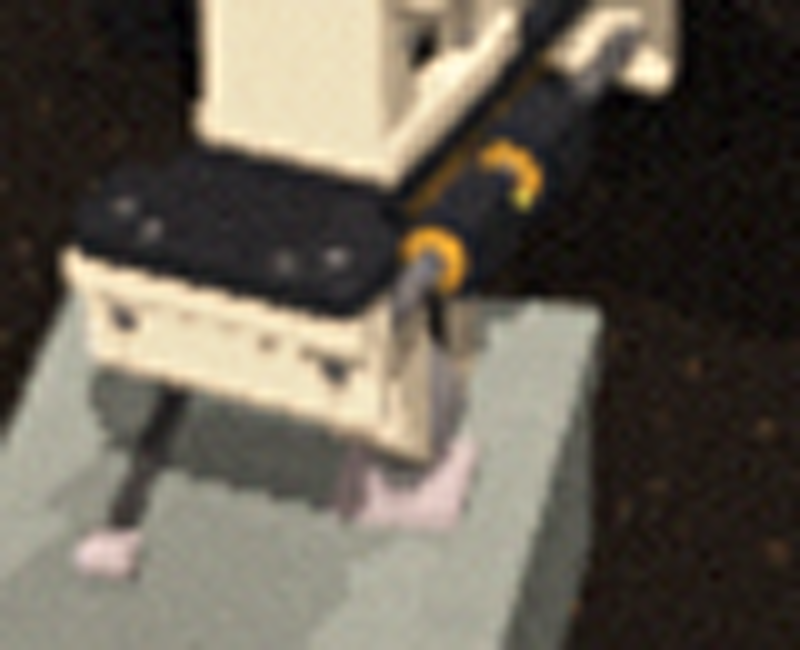

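Request:
apply_moves --targets '[1,0,0.001,0,0.015,1,0,0,0,0,1,0,0,0,0,1,0,0,0,0]'

```text
clock: 27.18
position: [0.5875, -0.0895, 0.0909]
ee_rot: [-3.108, 0.453, -0.003]
force: [0.6, -1.4, 13.7]
width: 0.096
```

```bash
python3 - <<'E'
from h import *
plan(.5854,-.0884,.0913,-1.77)
for k in range(3):
    j=eyes.get_image("side"); print(arm.observe()["ft_torque"].round(3),yaw())
crop(j,160,120,140,105,5,"pics/s19.png")
crop(eyes.get_image("top"),240,120,130,100,6,"pics/t19.png")
E
```

```text
pos [ 0.5875 -0.0895  0.0909] yaw -1.8603 tiltz [ 2.2e-03  1.0e-04 -1.0e+00] F [ 0.6 -1.4 13.7] w 0.096 t 27.175
turn share -0.0575 shift shares x,y,z -0.0058 -0.0017 -0.0009
[-0.091  0.097  0.081] -1.8603473868449059
[-0.066  0.124  0.131] -1.8603041023032745
[-0.123  0.041  0.106] -1.860414485749688
```

View pics/s19.png

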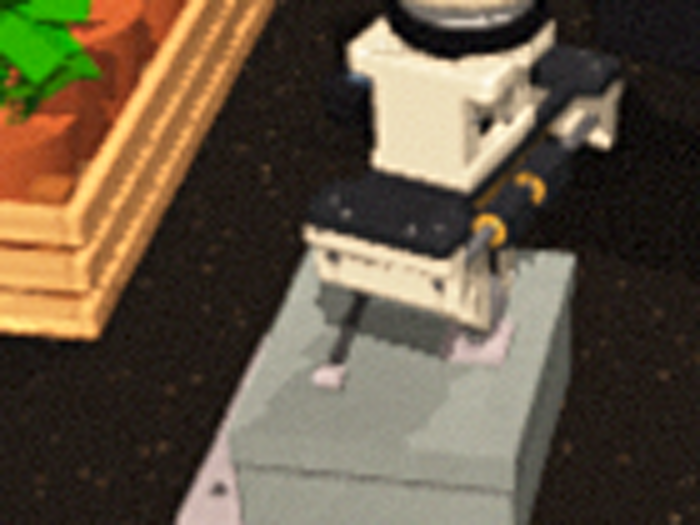

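View pics/t19.png

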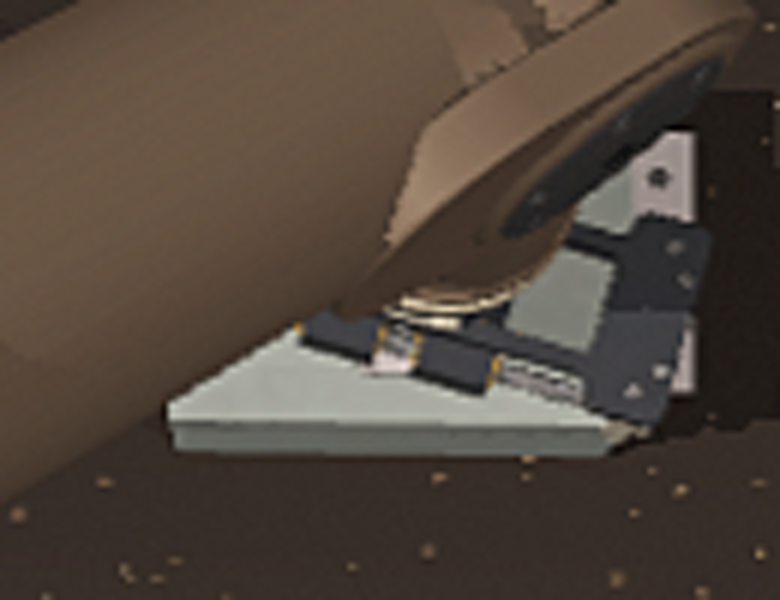

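```bash
python3 - <<'E'
from h import *
print(arm.sign_off()); o=arm.observe(); print(o["clock"],o["position"],o["width"],o["force"])
E
```

```text
the job is handed in; nothing more can be done
None
the job is handed in; nothing more can be done
```

The job is handed in with the box in its bracket and the round-headed key home in the lock. The arm is still gripping the key and holding it turned clockwise. The hand-in reports no verdict, so this rests on my own last checks.

- **Box:** I pushed the middle-sized box against the x flange, then the y flange, until the force rose with no motion. Its corner then measured (0.6895, -0.180) m against the bracket corner at (0.6896, -0.1815) m, square within about 0.006 rad. In the last top and side pictures its visible edges had not moved.
- **Key in the lock:** I worked it past both sets of pins in 1.2 mm strokes with a little rocking. It bottomed at tool height 0.0908 m (0.0913 expected), with about 23 N and no further motion.
- **Turn:** The tool turned the key about 1.85 rad, slightly past the 1.74 expected at the stop. The pictures show the head turning with the fingers, and a grip of 55 N is set.

**Less certain:**
- I could not see the plug angle. The twisting moment rose only from about 0.04 to about 0.1 N m past the expected stop. That is above the 0.05 N m spring, but it is a noisy reading.
- The tool sits about 2 mm further in +x than my camera estimate of the keyway. That is close to the play plus calibration error and inside the 4 mm allowed.
- I did not measure the other keys or counter items again at the end. After the key was lifted out, the bar key looked undisturbed in the rack.

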